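# Make up two vacuum kits

## Task

Make up the two vacuum kits from the parts in stock: the two-compartment tray gets one centring ring and the hinged clamp; the three-compartment tray gets the other centring ring, the coaxial adapter and the feedthrough rod, standing upright. Set each part down flat on the outline of its shape in its own compartment, clamp and adapter lying lengthwise along theirs (either way round). Leave the white-topped cap and the roll of tape where they are.

Things in the scene. Friction and masses are not known exactly. Their poses are not given: they have to be found in the camera images.
- ring_a: steel vacuum centring ring lying flat, with a black O-ring round its waist; outside diameter 41 mm, bore about 20 mm, 14 mm high, 35 g. Origin: centre of its underside; z up along its axis. The two rings are alike and either may go in either tray. Grasp across the outside diameter from above.
- ring_b: steel vacuum centring ring lying flat, with a black O-ring round its waist; outside diameter 41 mm, bore about 20 mm, 14 mm high, 35 g. Origin: centre of its underside; z up along its axis. The two rings are alike and either may go in either tray. Grasp across the outside diameter from above.
- feedthrough: vacuum feedthrough standing upright: steel shank 24 mm diameter up to 62 mm, pale top 21 mm diameter up to 82 mm, thin pins up to 96 mm; 160 g. Origin: centre of its foot; z up. Grasp the shank. The tallest part: its place is 71.5 mm beside the ring's, so put that ring in first.
- adapter: light grey coaxial adapter lying flat: a box 22 mm in its x, 32 in y, 20 high, with a 10 mm stub on each end, 56 mm long in y overall; 40 g. Origin: centre of its underside; z up. Grasp the box across x. At the start its y is within 0.7 rad of world y.
- clamp: bright metal hinged ring clamp lying flat, 51 mm in its x, 73 in y, 13 high, 60 g. Origin: centre of that rectangle at the underside; z up. The ring part spans x -26 to +19, y -12 to +32 mm: grasp it across x (45 mm wide) at x -3.5, y +10 mm. At the start its y is within 0.7 rad of world y.
- tray_two: fixed grey tray, floor top 4 mm and lips (4 mm wide) 7 mm above its underside. Origin: centre of underside; z up; compartments in a row along y; yaw within 0.18 rad of 0. 108 (x) by 162 (y) mm; compartments 100 mm in x. Centres, x 0: ring's outline (two circles) y -42 mm (70 mm wide); clamp's outline y +37 mm (80 mm wide). The clamp's origin goes there, its y along the tray's x, either way.
- tray_three: fixed grey tray, floor top 4 mm and lips (4 mm wide) 7 mm above its underside. Origin: centre of underside; z up; compartments in a row along y; yaw within 0.18 rad of 0. 83 (x) by 235 (y) mm; compartments 75 mm in x. Centres, x 0: adapter's outline y -71.5 (its y along the tray's y, either way); ring's outline y +12; feedthrough (dark 24 mm disc) y +83.5 mm (84, 75, 60 mm wide).
- large_cap: not for the kits: round black-rimmed cap with a white top face, 61 mm diameter, 13 mm high, lying among the stock. Origin: centre of its underside.
- roll: not for the kits: pale roll of masking tape lying flat, 59 mm diameter, 18 mm high, near the middle of the worktop. Origin: centre of its underside.
Mind the look-alikes: they are no part of the job. What is shaped like the clamp but green is not meant.

How it is judged:
At the end, for the whole second after the job is handed in: A ring and the clamp are in the two-compartment tray, the other ring, adapter and feedthrough in the three-compartment one, each flat on its outline within 14 mm along each tray axis (tilt under 0.08 rad), clamp and adapter along theirs within 0.3 rad either way; all released and at rest (((x of ring_a in the frame of tray_two between -0.014 and 0.014 m and y of ring_a in the frame of tray_two between -0.056 and -0.028 m and z of ring_a in the frame of tray_two between 0.001 and 0.007 m and angle between each of ring_a, ring_b's own z axis and vertical below 0.08 rad and x of ring_b in the frame of tray_three between -0.014 and 0.014 m and y of ring_b in the frame of tray_three between -0.002 and 0.026 m and z of ring_b in the frame of tray_three between 0.001 and 0.007 m) or (x of ring_b in the frame of tray_two between -0.014 and 0.014 m and y of ring_b in the frame of tray_two between -0.056 and -0.028 m and z of ring_b in the frame of tray_two between 0.001 and 0.007 m and angle between each of ring_b, ring_a's own z axis and vertical below 0.08 rad and x of ring_a in the frame of tray_three between -0.014 and 0.014 m and y of ring_a in the frame of tray_three between -0.002 and 0.026 m and z of ring_a in the frame of tray_three between 0.001 and 0.007 m)) and x of feedthrough in the frame of tray_three between -0.014 and 0.014 m and y of feedthrough in the frame of tray_three between 0.0695 and 0.0975 m and z of feedthrough in the frame of tray_three between 0.001 and 0.007 m and angle between each of feedthrough, adapter, clamp's own z axis and vertical below 0.08 rad and x of adapter in the frame of tray_three between -0.014 and 0.014 m and y of adapter in the frame of tray_three between -0.0855 and -0.0575 m and z of adapter in the frame of tray_three between 0.001 and 0.007 m and x of clamp in the frame of tray_two between -0.014 and 0.014 m and y of clamp in the frame of tray_two between 0.023 and 0.051 m and z of clamp in the frame of tray_two between 0.001 and 0.007 m and angle between the y axis of clamp and the x axis of tray_two, either way round below 0.3 rad and angle between the y axis of adapter and the y axis of tray_three, either way round below 0.3 rad and linear speed of each of ring_a, ring_b, clamp, adapter, feedthrough below 0.02 m/s and angular speed of each of ring_a, ring_b, clamp, adapter, feedthrough below 0.2 rad/s and contact force between each of ring_a, ring_b, clamp, adapter, feedthrough and the fingers below 0.05 N); the robot touches nothing.
It fails at once if the white-topped cap is moved more than 20 mm (distance of large_cap from where it was at the start of the episode above 0.02 m).
It fails at once if the roll of tape is moved more than 20 mm (distance of roll from where it was at the start of the episode above 0.02 m).
It also fails if it takes over 146 s, if anything falls off the work surface, if the arm or the gripper's body presses on something with over 40 N, if the wrist force passes 120 N, or if a joint passes its speed limit or range.

## Robot

A 6-joint arm with a two-finger parallel gripper is mounted at the origin on a cart in front of the work surface, level with it; the furniture and walls round the work are solid. World frame = base frame: x ahead of the robot, y to its left, z up, the work surface at z = 0. Lengths are in m, angles in rad, forces in N, time in s.
With the tool pointing down it reaches from about 0.325 to 0.75 m from the base axis. Payload 7.6 kg.
Tool frame: the origin (TCP) lies on the centre line of the jaws, within the pads' length; the fingertips stand 8 mm ahead of it and the grasp point (between the pads) lies 11 mm behind it (env.nose_length is the distance from the TCP to the fingertips, in m); x points along the fingers, y is the direction in which the jaws open and shut, and the axes are right-handed (so a half turn about x gives the same grasp; the last joint's range is limited). The gripper opens to 85 mm and grips with 20 to 120 N. Pads are 22 mm wide; open, the fingers measure 114 mm over their backs; the gripper's body (76 mm by 85 mm) begins 54 mm behind the grasp point. The pads swing forward as they close: fully open they stand 13 mm farther back than shut.
Start: joints at [1.261, 0.052, 1.401, -0, 1.689, -0.07], TCP at [0.125, 0.51, 0.239] pointing down, gripper open.
Joint ranges: [-2.9, 2.9], [-0.91, 2.17], [0.12, 2.37], [-1.06, 4.2], [0.26, 2.73], [-2.93, 2.93]. Speed limits (rad/s): [2.57, 2.57, 3.01, 3.14, 3.14, 3.14].

## Interface

Orientations are given as a unit quaternion [w, x, y, z].
In Python, from workcell import env gives the robot as it stands. The module is installed in compiled form; this text tells all that it offers.
- The arm moves only by the shell command python3 -m crank 'ROWS' [FORCE]. ROWS is JSON, a list of rows, each an object with "offset": the shift along the tool's x, y, z in cm, a list of three; "spin": the turn about the tool's x in rad; "jaw": the gripper command: -1 is shut, 1 is fully open, values between are in proportion. In form: [{"offset": [tx, ty, tz], "spin": spin, "jaw": jaw}, ...]. A call has 1 to 8 rows; each row is the pose to reach, as a shift and turn from the pose commanded when the call began, along the tool's axes at that moment; what a row does not reach only later rows make up. A row lasts 1/12 s, in which the tool goes at most 41.7 mm and 7.16 degrees, less where a joint would pass 70% of its speed; a pose out of reach is approached as far as the arm can. A call with a gripper value outside its range is refused whole. The fingers move at their own pace and stop on an object; FORCE is the grip in N (left out, the last holds). Time passes only in rows, so rows that repeat a pose let the fingers close. It gives the time, the measured TCP pose, the force and the opening at its end, in the units of the state.
- env.sense(): the state, without advancing time (a new reading comes with each control period).
- env.read_camera(name): name is "scene" or "top" or "wrist"; returns (picture, depth): 420x560x3 uint8, red, green, blue; 420x560 float32, m along the optical axis (not along the pixel's ray), 0 where there is no reading.
- env.calibration(name): a dict with "vertical_fov" (degrees; the focal length in pixels is half the picture's height over the tangent of half this angle, whatever the lens; pixels are square), "cx", "cy" (the principal point, pixels), "dist_coeffs" ([k1, k2, p1, p2, k3] as OpenCV has them; the pictures are not rectified), "extrinsics" (4x4, takes a point from camera to world coordinates). Camera axes: x right, y up, looking along -z (the intrinsics and any distortion apply to the point x, -y, -z); pixel columns grow to the right and rows downward; lengths in m; the calibration is good to about 2 mm. A picture is of the moment at which its call begins: read the wrist's pose just before it. calibration takes no time and is no camera call; for the wrist camera it gives the pose at the moment of the call.
- env.close_job(): hands the job in, once; it reports no verdict.
The state is a dict: "t": time; "q": joint angles; "joint_velocities": joint speeds; "effort": joint torques, N m; "eef_pos": TCP position; "tool_rot": TCP orientation; "wrist_force": force on the tool from outside, world axes, zero at the start; "ft_torque": the same for the moment, N m; "opening": finger opening in m.
Only numpy, scipy, OpenCV 4.12 (cv2) and the standard library are available. Lean on these libraries where they do the work, as an engineer would, in place of code of your own. Each camera call takes 0.05 s, during which the arm holds its last target.

## Working session

There is one attempt and no reset: what is moved stays moved. The work goes in short steps, Python scripts to look and compute and a shell command to move; the robot and the scene stay as the last step left them, time stands still between calls to the robot, and variables do not carry over. Pictures are saved under pics/ and viewed, and the job is handed in when it is done.

```bash
mkdir -p pics; ls
python3 - <<'E'
from workcell import env
import cv2, numpy as np
print(env.sense())
for n in ("scene","top","wrist"):
    c=env.calibration(n); print(n,{k:(np.round(v,4).tolist() if k!='x' else v) for k,v in c.items()})
    p,d=env.read_camera(n); cv2.imwrite(f"pics/{n}0.png",p[:,:,::-1]); np.save(f"pics/{n}0_d.npy",d); print(d.min(),d.max())
print(env.nose_length, env.sense()['t'])
E
```

```text
pics
{'t': 0.0, 'q': array([ 1.26069511e+00,  5.28187097e-02,  1.40174292e+00,  2.48137557e-05,
        1.68860390e+00, -7.03147502e-02]), 'joint_velocities': array([-2.66807664e-05, -2.41314822e-04,  4.25242629e-04, -4.52427955e-04,
       -5.62513596e-04, -9.17618009e-04]), 'effort': array([ 2.44691191e-04, -3.81673157e+01, -3.60182548e+01, -1.97726135e-04,
        6.35673234e-03, -3.09152324e-05]), 'eef_pos': array([0.12457353, 0.50970294, 0.23847269]), 'tool_rot': array([ 0.70191696,  0.0840289 ,  0.70214435, -0.08511774]), 'wrist_force': array([ 0.09741512, -0.29728098, -0.0742523 ]), 'ft_torque': array([-0.02574433,  0.01140973, -0.04982769]), 'opening': 0.08522610490611296}
scene {'vertical_fov': 45.3478, 'cx': 286.2944, 'cy': 201.7594, 'dist_coeffs': [-0.1704, 0.0, 0.0, 0.0, 0.0], 'extrinsics': [[0.7372, 0.3306, -0.5893, -0.392], [-0.6756, 0.3754, -0.6345, -1.0705], [0.0115, 0.8659, 0.5001, 0.8253], [0.0, 0.0, 0.0, 1.0]]}
0.0 3.77077
top {'vertical_fov': 56.2549, 'cx': 275.3248, 'cy': 207.0428, 'dist_coeffs': [-0.0229, 0.0, 0.0, 0.0, 0.0], 'extrinsics': [[-0.0061, 0.9934, -0.1142, 0.3985], [-0.9997, -0.0034, 0.0236, -0.0832], [0.0231, 0.1143, 0.9932, 1.0833], [0.0, 0.0, 0.0, 1.0]]}
0.0 2.1212769
wrist {'vertical_fov': 64.2111, 'cx': 287.5975, 'cy': 205.0572, 'dist_coeffs': [-0.015, 0.0, 0.0, 0.0, 0.0], 'extrinsics': [[0.2376, -0.9264, -0.2922, 0.0503], [0.9714, 0.2259, 0.0737, 0.5277], [-0.0022, -0.3014, 0.9535, 0.372], [0.0, 0.0, 0.0, 1.0]]}
0.0 1.6146148
0.008 0.15
```

View pics/top0.png

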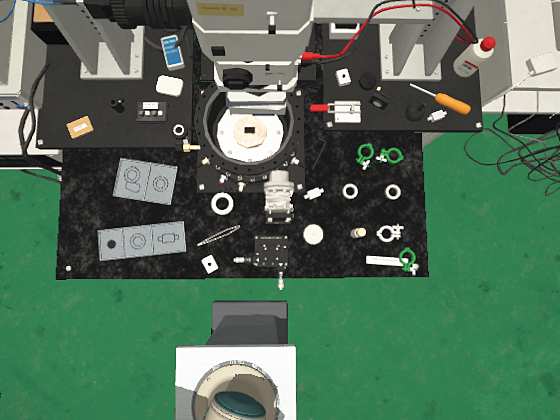

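View pics/scene0.png

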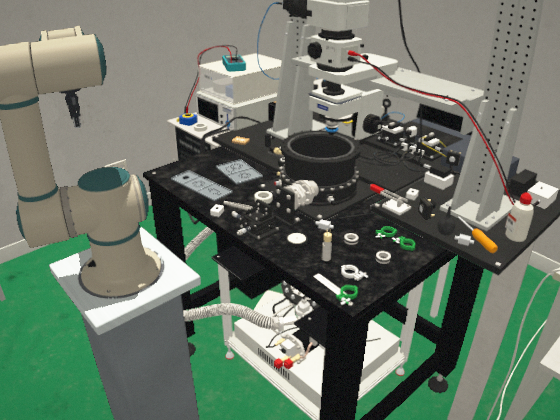

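View pics/wrist0.png

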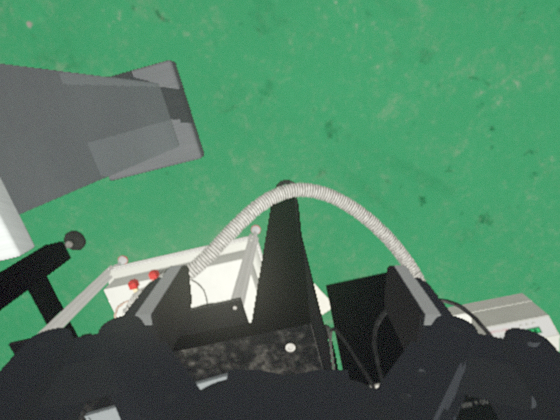

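The top view shows the trays on the left (two-compartment about (147,180), three-compartment about (142,241)), the roll (222,203) and the cap (313,234). The candidate parts are rings at (350,191) and (393,191), the feedthrough at (358,232), the clamp at (389,233) and the adapter at (315,193). I'll zoom in on these.

```bash
cat > h.py <<'E'
import numpy as np, cv2
from workcell import env
def K(c):
    f=210/np.tan(np.radians(c['vertical_fov'])/2)
    return np.array([[f,0,c['cx']],[0,f,c['cy']],[0,0,1.]])
def rays(c,uv):
    n=cv2.undistortPoints(np.asarray(uv,float).reshape(-1,1,2),K(c),np.array(c['dist_coeffs'],float)).reshape(-1,2)
    E=np.array(c['extrinsics']); d=np.c_[n[:,0],-n[:,1],-np.ones(len(n))]@E[:3,:3].T
    return E[:3,3],d
def onplane(c,uv,z):
    o,d=rays(c,uv); s=(z-o[2])/d[:,2]; return o+d*s[:,None]
def proj(c,P):
    E=np.array(c['extrinsics']); p=(np.asarray(P,float).reshape(-1,3)-E[:3,3])@E[:3,:3]
    return cv2.projectPoints((p*[1,-1,-1]).reshape(-1,1,3),np.zeros(3),np.zeros(3),K(c),np.array(c['dist_coeffs'],float))[0].reshape(-1,2)
def tri(c1,u1,c2,u2):
    o1,d1=rays(c1,u1);o2,d2=rays(c2,u2);d1=d1[0]/np.linalg.norm(d1[0]);d2=d2[0]/np.linalg.norm(d2[0])
    A=np.c_[d1,-d2]; s=np.linalg.lstsq(A,o2-o1,rcond=None)[0]
    a=o1+s[0]*d1;b=o2+s[1]*d2
    return (a+b)/2,np.linalg.norm(a-b)
def depth_xyz(c,d):
    v,u=np.mgrid[0:d.shape[0],0:d.shape[1]]
    o,r=rays(c,np.c_[u.ravel(),v.ravel()].astype(float))
    P=o+r*d.ravel()[:,None]; P[d.ravel()==0]=np.nan
    return P.reshape(*d.shape,3)
def shot(n,name):
    c=env.calibration(n); p,d=env.read_camera(n)
    cv2.imwrite(f"pics/{name}.png",p[:,:,::-1]); np.save(f"pics/{name}_d.npy",d)
    import json; json.dump({k:np.asarray(v).tolist() for k,v in c.items()},open(f"pics/{name}.json","w"))
    return c,p,d
E
python3 - <<'E'
import cv2
a=cv2.imread('pics/top0.png')
cv2.imwrite('pics/z1.png',cv2.resize(a[140:285,50:250],None,fx=4,fy=4,interpolation=cv2.INTER_CUBIC))
cv2.imwrite('pics/z2.png',cv2.resize(a[135:285,230:430],None,fx=4,fy=4,interpolation=cv2.INTER_CUBIC))
b=cv2.imread('pics/scene0.png')
cv2.imwrite('pics/z3.png',cv2.resize(b[160:310,265:425],None,fx=4,fy=4,interpolation=cv2.INTER_CUBIC))
E
```

```text
(no output)
```

View pics/z1.png

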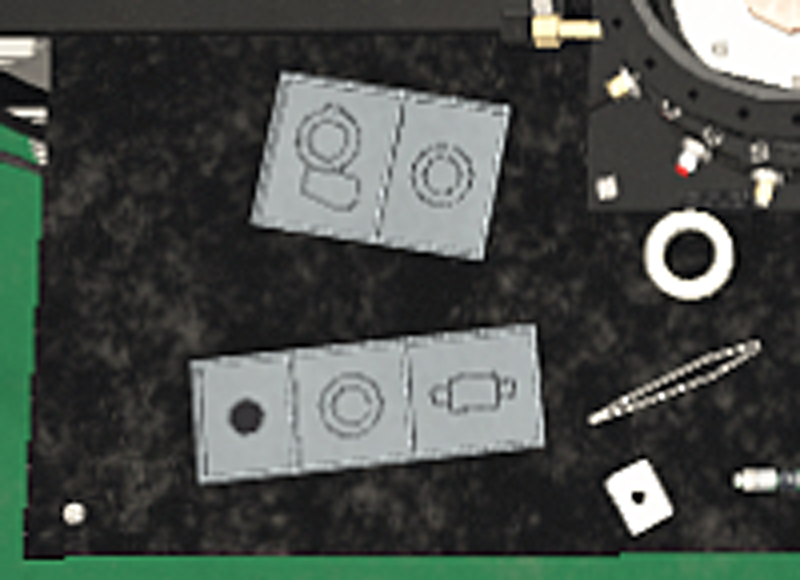

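View pics/z2.png

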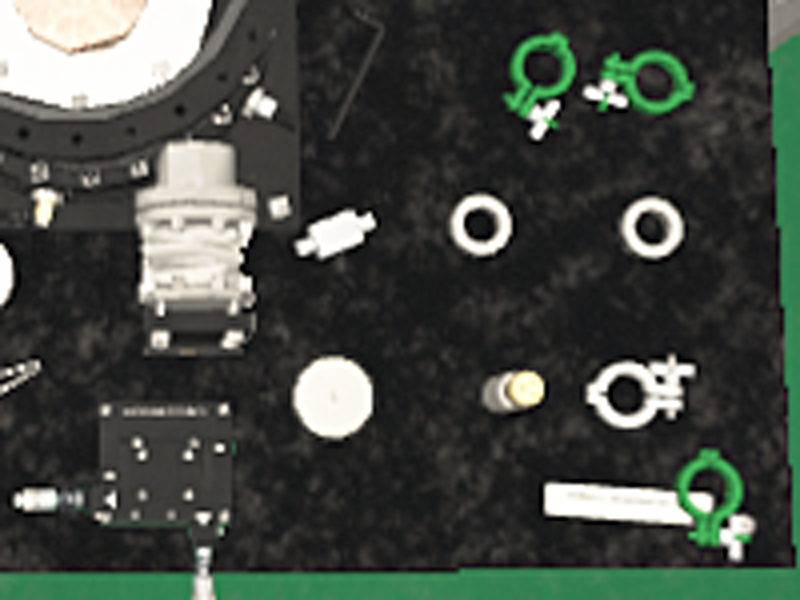

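View pics/z3.png

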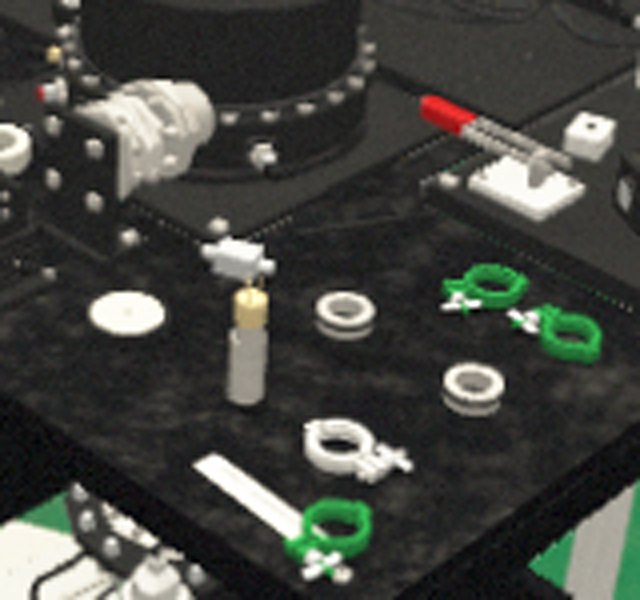

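Both views agree on identity: rings at z2 (482,225) and (653,227), the adapter (336,233) beside the flange fixture, the cap (333,397), the feedthrough (515,390), and the metal clamp with its ring at (628,393) and tail to the right. Next I'll measure positions and heights, including obstacles.

```bash
cat > m1.py <<'E'
from h import *
p=cv2.imread('pics/top0.png'); d=np.load('pics/top0_d.npy'); c=env.calibration('top')
s=cv2.imread('pics/scene0.png'); ds=np.load('pics/scene0_d.npy'); cs=env.calibration('scene')
X=depth_xyz(c,d); XS=depth_xyz(cs,ds)
print('table z top', np.nanmedian(X[200:270,330:340,2]), 'scene', np.nanmedian(XS[230:240,310:320,2]))
hsv=cv2.cvtColor(p,cv2.COLOR_BGR2HSV)
m=((hsv[...,2]>110)&(hsv[...,1]<120)).astype(np.uint8)
def blob(m,u,v,r=6):
    n,l,st,ce=cv2.connectedComponentsWithStats(m)
    w=l[v-r:v+r+1,u-r:u+r+1]; k=np.bincount(w[w>0]).argmax(); return l==k
for nm,u,v,z in [('ring1',350,191,.014),('ring2',393,191,.014),('feed',361,232,.082),('clamp',388,233,.013),('adapter',314,193,.02),('cap',313,234,.013),('roll',222,203,.018),('tray2',147,180,.007),('tray3',142,241,.007)]:
    b=blob(m,u,v); cn=max(cv2.findContours(b.astype(np.uint8),0,2)[0],key=cv2.contourArea)
    r=cv2.minAreaRect(cn); bx=cv2.boxPoints(r); mid=onplane(c,[r[0]],z)[0]
    W=onplane(c,bx,z); e=[np.linalg.norm(W[1]-W[0]),np.linalg.norm(W[2]-W[1])]
    i=int(e[1]>e[0]); L=W[i+1]-W[i]
    zt=np.nanpercentile(X[...,2][b],[50,80])
    print(nm,'c',np.round(mid,4),'size',np.round(e,4),'longdir',round(np.degrees(np.arctan2(L[1],L[0])),1),'zdepth',np.round(zt,4))
# height map
g=np.nan_to_num(X[...,2]); np.save('pics/X.npy',X)
im=np.clip(g/0.3*255,0,255).astype(np.uint8); cv2.imwrite('pics/hm.png',cv2.resize(cv2.applyColorMap(im,cv2.COLORMAP_JET)[130:290,50:440],None,fx=2,fy=2))
E
python3 m1.py
```

```text
table z top 7.857594029347936e-05 scene 0.0012083225608366943
ring1 c [ 0.5661 -0.315   0.014 ] size [0.0401 0.041 ] longdir -136.1 zdepth [0.0128 0.0149]
ring2 c [ 0.5638 -0.4345  0.014 ] size [0.0406 0.039 ] longdir -46.1 zdepth [0.013  0.0152]
feed c [ 0.4472 -0.3185  0.082 ] size [0.0362 0.0231] longdir -90.3 zdepth [0.0661 0.0821]
clamp c [ 0.4494 -0.4239  0.013 ] size [0.0746 0.0445] longdir -85.2 zdepth [0.0099 0.0126]
adapter c [ 0.559 -0.213  0.02 ] size [0.0561 0.0246] longdir -68.3 zdepth [0.0182 0.0206]
cap c [ 0.4472 -0.2097  0.013 ] size [0.0521 0.0546] longdir 178.9 zdepth [0.0111 0.0128]
roll c [0.5326 0.0382 0.018 ] size [0.0573 0.0605] longdir -179.6 zdepth [0.0167 0.0188]
tray2 c [0.5962 0.2522 0.007 ] size [0.109  0.1654] longdir -99.0 zdepth [0.0037 0.0057]
tray3 c [0.4317 0.2566 0.007 ] size [0.2376 0.0843] longdir -83.9 zdepth [0.0042 0.0061]
```

View pics/hm.png

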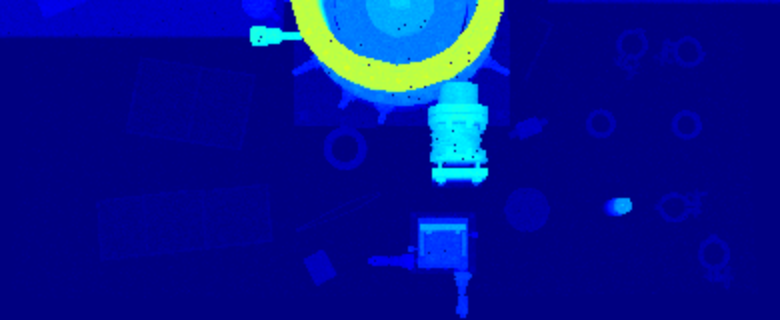

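```bash
cat > m2.py <<'E'
from h import *
# two-view heights by hand-picked z3 (scene, /4 + (265,160)) and z2/z1 (top /4)
c=env.calibration('top'); cs=env.calibration('scene')
def T(n,t,s,o=(230,135)):
    P,e=tri(c,[[t[0]/4+o[0]-.375,t[1]/4+o[1]-.375]],cs,[[s[0]/4+265-.375,s[1]/4+160-.375]]); print(n,np.round(P,4),'gap',round(e,4))
T('ring1 bore top',(482,225),(346,307))
T('ring2 bore top',(653,227),(474,383))
T('clamp ring ctr',(629,393),(341,444))
T('cap centre',(334,397),(127,313))
T('adapter centre top',(336,233),(236,254))
T('feed top centre',(526,388),(251,297))
s=np.load('pics/X.npy')
# tallest things in key zones
for n,(x0,x1,y0,y1) in {'flange':(.45,.66,-.19,-.08),'stage':(.33,.46,-.2,-.02),'chamber':(.56,.9,-.2,.12),'left back':(.66,.8,.1,.4),'right':(.35,.62,-.5,-.24),'right back':(.62,.75,-.5,-.2)}.items():
    k=(s[...,0]>x0)&(s[...,0]<x1)&(s[...,1]>y0)&(s[...,1]<y1); k[:130]=k[:130]; z=s[k]; i=np.nanargmax(z[:,2]); print(n,np.round(z[i],3),np.round(np.nanpercentile(z[:,2],[50,90,99]),3))
E
python3 m2.py
```

```text
ring1 bore top [ 0.5658 -0.3158  0.0168] gap 0.0011
ring2 bore top [ 0.5641 -0.4355  0.0145] gap 0.0001
clamp ring ctr [ 0.4491 -0.4153  0.0102] gap 0.0004
cap centre [ 0.4475 -0.2114  0.0122] gap 0.0001
adapter centre top [ 0.5593 -0.2137  0.0166] gap 0.0018
feed top centre [ 0.4496 -0.3268  0.0825] gap 0.0006
flange [ 0.649 -0.087  0.674] [0.081 0.169 0.671]
stage [ 0.421 -0.113  0.091] [0.002 0.054 0.087]
chamber [ 0.666 -0.092  0.694] [0.378 0.656 0.689]
left back [0.716 0.104 0.621] [0.021 0.594 0.616]
right [ 0.448 -0.323  0.097] [0.    0.004 0.04 ]
right back [ 0.72  -0.202  0.478] [0.    0.018 0.47 ]
```

Two-view heights agree with the text to about 3 mm: ring tops 14–17 mm, adapter top 17 mm, clamp 10 mm, feedthrough pale top 82 mm. I'll add a helper that prints tool-frame offsets, then move to look at the trays with the wrist camera.

```bash
cat > go.py <<'E'
import sys, numpy as np
from workcell import env
from scipy.spatial.transform import Rotation as R
s=env.sense(); q=s['tool_rot']; M=R.from_quat([q[1],q[2],q[3],q[0]]).as_matrix()
psi=np.arctan2(M[1,1],M[0,1]); p=s['eef_pos']
print('t %.2f pos %s psi %.3f open %.4f F %s q %s tilt %s'%(s['t'],np.round(p,4),psi,s['opening'],np.round(s['wrist_force'],1),np.round(s['q'],2),np.round(M[:2,0],3)))
a=[float(x) for x in sys.argv[1:]]
for i in range(0,len(a),4):
    d=np.array(a[i:i+3])-p; o=M.T@d*100
    sp=-((a[i+3]-psi+np.pi/2)%np.pi-np.pi/2) if abs(a[i+3])<9 else 0
    print('offset',np.round(o,2).tolist(),'spin %.3f'%sp,'rows',np.ceil(max(np.linalg.norm(d)/.0417,abs(sp)/.125)))
E
python3 go.py .45 .30 .30 0
```

```text
t 0.15 pos [0.1246 0.5098 0.2387] psi 1.331 open 0.0854 F [ 0.2 -0.4 -0.4] q [ 1.26  0.05  1.4  -0.    1.69 -0.07] tilt [-0.    -0.001]
offset [-6.12, -12.66, 36.59] spin 1.331 rows 11.0
```

```bash
python3 -m crank '[{"offset":[-6.1,-12.7,36.5],"spin":1.33,"jaw":1},{"offset":[-6.1,-12.7,36.5],"spin":1.33,"jaw":1},{"offset":[-6.1,-12.7,36.5],"spin":1.33,"jaw":1},{"offset":[-6.1,-12.7,36.5],"spin":1.33,"jaw":1},{"offset":[-6.1,-12.7,36.5],"spin":1.33,"jaw":1},{"offset":[-6.1,-12.7,36.5],"spin":1.33,"jaw":1},{"offset":[-6.1,-12.7,36.5],"spin":1.33,"jaw":1},{"offset":[-6.1,-12.7,36.5],"spin":1.33,"jaw":1}]'; python3 go.py .45 .30 .30 0
```

```text
t: 0.82
eef_pos: [0.4024, 0.3295, 0.2915]
tool_rot: [0.574, 0.413, 0.574, -0.413]
wrist_force: [0.7, 0.2, 0.7]
opening: 0.0856
t 0.82 pos [0.4024 0.3295 0.2915] psi 0.325 open 0.0856 F [0.7 0.2 0.7] q [0.62 0.03 1.32 0.   1.79 0.29] tilt [-0.  0.]
offset [-0.85, 3.57, 4.31] spin 0.325 rows 3.0
```

```bash
python3 -m crank '[{"offset":[-0.8,3.5,4.2],"spin":0.32,"jaw":1},{"offset":[-0.8,3.5,4.2],"spin":0.32,"jaw":1},{"offset":[-0.8,3.5,4.2],"spin":0.32,"jaw":1},{"offset":[-0.8,3.5,4.2],"spin":0.32,"jaw":1}]'; python3 go.py .45 .30 .30 0; python3 -c "
from h import *
shot('wrist','w1'); shot('top','t1')"; python3 go.py
```

```text
t: 1.15
eef_pos: [0.4486, 0.3018, 0.2988]
tool_rot: [0.501, 0.498, 0.502, -0.499]
wrist_force: [0.1, 0.4, -0.3]
opening: 0.0858
t 1.15 pos [0.4486 0.3018 0.2988] psi 0.006 open 0.0858 F [ 0.1  0.4 -0.3] q [0.52 0.09 1.24 0.   1.81 0.52] tilt [-0.001 -0.   ]
offset [-0.12, 0.14, 0.18] spin 0.006 rows 1.0
t 1.25 pos [0.4476 0.3028 0.2989] psi 0.014 open 0.0856 F [ 0.5  0.8 -0.1] q [0.53 0.09 1.24 0.   1.81 0.51] tilt [-0.001 -0.   ]
```

View pics/w1.png

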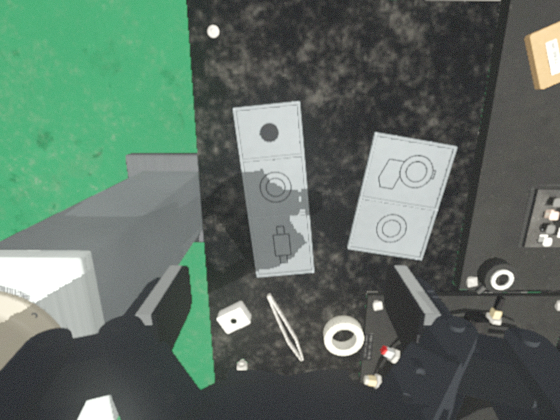

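The wrist view shows both trays whole. Tray three has its disc at (269,132), ring outline (276,187) and adapter outline (282,243); tray two has its clamp outline about (407,172) and ring outline (391,228). A shadow lies across part of tray three.

```bash
cat > m3.py <<'E'
from h import *
import json
c=json.load(open('pics/w1.json')); p=cv2.imread('pics/w1.png'); d=np.load('pics/w1_d.npy')
X=depth_xyz(c,d)
hsv=cv2.cvtColor(p,cv2.COLOR_BGR2HSV)
m=((hsv[...,2]>75)&(hsv[...,1]<90)).astype(np.uint8); m=cv2.morphologyEx(m,cv2.MORPH_OPEN,np.ones((3,3)))
m=cv2.morphologyEx(m,cv2.MORPH_CLOSE,np.ones((7,7)))
o=p.copy()
for nm,u,v,sz in [('tray3',262,145,(.083,.235)),('tray2',380,210,(.108,.162))]:
    n,l,st,ce=cv2.connectedComponentsWithStats(m); b=(l==l[v,u]).astype(np.uint8)
    cn=cv2.convexHull(max(cv2.findContours(b,0,2)[0],key=cv2.contourArea)); 
    W=onplane(c,cn.reshape(-1,2),.007)[:,:2]
    r=cv2.minAreaRect((W*1000).astype(np.float32)); print(nm,'world rect mm',np.round(r,1) if 0 else r)
    bx=cv2.boxPoints(r)/1000; 
    e=[bx[1]-bx[0],bx[2]-bx[1]]; L=max(e,key=np.linalg.norm); L=L*np.sign(L[1]); yaw=np.arctan2(-L[0],L[1])
    print(nm,'yaw',yaw, 'floor z depth',np.nanmedian(X[...,2][b>0]), 'lip', np.nanpercentile(X[...,2][b>0],95))
    cv2.polylines(o,[cn],True,(0,0,255),1)
cv2.imwrite('pics/w1o.png',cv2.resize(o[90:290,220:470],None,fx=3,fy=3,interpolation=cv2.INTER_CUBIC))
# marks by hand on z=.004
for n,u in [('disc',(269,132)),('t3ring',(276,187)),('adap',(282,243)),('t2ring',(391,228.5)),('clampring',(415,171))]:
    print(n,np.round(onplane(c,[u],.004)[0],4))
E
python3 m3.py
```

```text
tray3 world rect mm ((405.818603515625, 177.0438995361328), (883.499267578125, 535.1790771484375), 7.859212875366211)
tray3 yaw -1.4336272 floor z depth 0.003124456920135077 lip 0.03939823447504313
tray2 world rect mm ((405.818603515625, 177.0438995361328), (883.499267578125, 535.1790771484375), 7.859212875366211)
tray2 yaw -1.4336272 floor z depth 0.003124456920135077 lip 0.03939823447504313
disc [0.4254 0.3387 0.004 ]
t3ring [0.4339 0.2675 0.004 ]
adap [0.4419 0.1872 0.004 ]
t2ring [0.5917 0.2097 0.004 ]
clampring [0.6151 0.2902 0.004 ]
```

View pics/w1o.png

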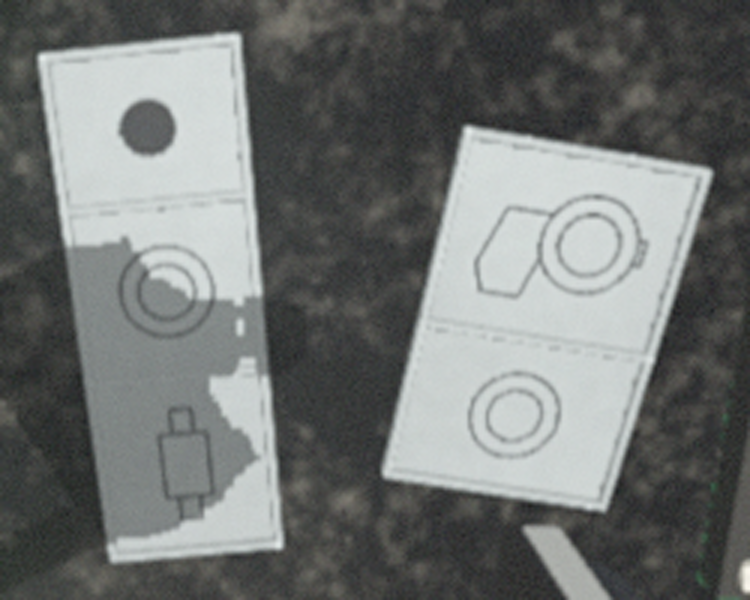

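```bash
cat > m4.py <<'E'
from h import *
import json
c=json.load(open('pics/w1.json')); ct=env.calibration('top')
W={3:[(40,53),(240,34),(283,546),(111,562)],2:[(466,126),(712,170),(606,510),(383,476)]}
T={3:[(200,484),(190,361),(534,323),(545,446)],2:[(251,225),(281,72),(510,104),(484,261)]}
half={3:(.0415,.1175),2:(.054,.081)}
for k in (3,2):
    w=np.array(W[k])/3+[220,90]-.33; t=np.array(T[k])/4+[50,140]-.375
    P=[tri(c,[a],ct,[b]) for a,b in zip(w,t)]
    print(k,'tri z',[round(p[0][2],4) for p in P],'gap',[round(p[1],4) for p in P])
    for nm,cc,uv in (('wrist',c,w),('top',ct,t)):
        Q=onplane(cc,uv,.007)[:,:2]; h=half[k]
        M=np.array([[-h[0],h[1]],[h[0],h[1]],[h[0],-h[1]],[-h[0],-h[1]]])
        mu=Q.mean(0); A=(Q-mu).T@M; U,S,V=np.linalg.svd(A); Rm=U@V
        print(nm,'ctr',np.round(mu,4),'yaw',round(np.arctan2(Rm[1,0],Rm[0,0]),4),'res',np.round(np.abs(Q-mu-M@Rm.T).max(),4))
        for n,(x,y) in ({'adap':(0,-.0715),'ring':(0,.012),'feed':(0,.0835)} if k==3 else {'ring':(0,-.042),'clamp':(0,.037),'clampringgrasp':(.010,.0405)}).items(): print('   ',n,np.round(mu+Rm@[x,y],4))
E
python3 m4.py
```

```text
3 tri z [np.float64(0.0014), np.float64(0.0091), np.float64(0.0062), np.float64(0.0057)] gap [np.float64(0.0031), np.float64(0.002), np.float64(0.0012), np.float64(0.003)]
wrist ctr [0.4346 0.2561] yaw 0.1034 res 0.001
    adap [0.442 0.185]
    ring [0.4334 0.268 ]
    feed [0.426  0.3391]
top ctr [0.4321 0.2557] yaw 0.1073 res 0.0011
    adap [0.4398 0.1846]
    ring [0.4308 0.2676]
    feed [0.4232 0.3387]
2 tri z [np.float64(0.007), np.float64(0.0085), np.float64(0.0064), np.float64(0.0045)] gap [np.float64(0.0031), np.float64(0.001), np.float64(0.0002), np.float64(0.0038)]
wrist ctr [0.5983 0.2521] yaw -0.1568 res 0.0007
    ring [0.5917 0.2106]
    clamp [0.604  0.2887]
    clampringgrasp [0.6145 0.2905]
top ctr [0.5963 0.2513] yaw -0.1486 res 0.0017
    ring [0.5901 0.2098]
    clamp [0.6018 0.2879]
    clampringgrasp [0.6122 0.2899]
```

The two views agree on both trays to about 2 mm, with lip height near 7 mm. Next I'll check overhead clearance and go to the stock side.

```bash
python3 - <<'E'
import numpy as np
s=np.load('pics/X.npy')
for z0 in (.12,.2,.3,.45):
    for y0 in (-.3,-.2,-.1,0,.1,.2):
        k=(s[...,2]>z0)&(s[...,0]>.3)&(s[...,1]>y0)&(s[...,1]<y0+.1); 
        print(z0,y0,k.sum(), np.round(s[k][np.argmin(s[k][:,0])],3) if k.any() else '',end=' | ')
    print()
E
python3 go.py .45 -.25 .30 0
```

```text
0.12 -0.3 1471 [ 0.713 -0.202  0.475] | 0.12 -0.2 4466 [ 0.487 -0.137  0.121] | 0.12 -0.1 8414 [ 0.58  -0.041  0.167] | 0.12 0 3637 [0.59  0.    0.158] | 0.12 0.1 964 [0.653 0.144 0.121] | 0.12 0.2 506 [0.731 0.204 0.592] | 
0.2 -0.3 1471 [ 0.713 -0.202  0.475] | 0.2 -0.2 3429 [ 0.662 -0.102  0.468] | 0.2 -0.1 7821 [ 0.645 -0.094  0.67 ] | 0.2 0 2134 [0.673 0.    0.626] | 0.2 0.1 929 [0.699 0.102 0.595] | 0.2 0.2 180 [0.731 0.204 0.592] | 
0.3 -0.3 1471 [ 0.713 -0.202  0.475] | 0.3 -0.2 3378 [ 0.662 -0.102  0.468] | 0.3 -0.1 7791 [ 0.645 -0.094  0.67 ] | 0.3 0 2134 [0.673 0.    0.626] | 0.3 0.1 929 [0.699 0.102 0.595] | 0.3 0.2 125 [0.731 0.204 0.592] | 
0.45 -0.3 101 [ 0.713 -0.202  0.475] | 0.45 -0.2 2675 [ 0.662 -0.102  0.468] | 0.45 -0.1 6373 [ 0.645 -0.094  0.67 ] | 0.45 0 2065 [0.673 0.    0.626] | 0.45 0.1 929 [0.699 0.102 0.595] | 0.45 0.2 76 [0.731 0.204 0.592] | 
t 1.25 pos [0.4476 0.3028 0.2989] psi 0.014 open 0.0856 F [ 0.5  0.8 -0.1] q [0.53 0.09 1.24 0.   1.81 0.51] tilt [-0.001 -0.   ]
offset [-0.1, -0.51, 55.27] spin 0.014 rows 14.0
```

```bash
python3 -m crank '[{"offset":[0,0,30],"spin":0,"jaw":1},{"offset":[0,0,30],"spin":0,"jaw":1},{"offset":[0,0,30],"spin":0,"jaw":1},{"offset":[0,0,30],"spin":0,"jaw":1},{"offset":[0,0,30],"spin":0,"jaw":1},{"offset":[0,0,30],"spin":0,"jaw":1},{"offset":[0,0,30],"spin":0,"jaw":1},{"offset":[0,0,33],"spin":0,"jaw":1}]' >/dev/null;  python3 go.py .45 -.25 .30 0
```

```text
t 1.92 pos [ 0.4507 -0.0286  0.2994] psi 0.015 open 0.0853 F [ 1.9  0.4 -1. ] q [-0.15 -0.16  1.49 -0.    1.81 -0.16] tilt [ 0.001 -0.   ]
offset [-0.06, -0.4, 22.13] spin 0.015 rows 6.0
```

```bash
python3 -m crank '[{"offset":[0,-0.4,22],"spin":0,"jaw":1},{"offset":[0,-0.4,22],"spin":0,"jaw":1},{"offset":[0,-0.4,22],"spin":0,"jaw":1},{"offset":[0,-0.4,22],"spin":0,"jaw":1},{"offset":[0,-0.4,22],"spin":0,"jaw":1},{"offset":[0,-0.4,22],"spin":0,"jaw":1},{"offset":[0,-0.4,22],"spin":0,"jaw":1}]' >/dev/null;  python3 go.py .45 -.25 .30 0;  python3 -c "
from h import *
shot('wrist','w2')"; python3 go.py
```

```text
t 2.50 pos [ 0.4494 -0.2492  0.2984] psi 0.010 open 0.0857 F [ 0.1  0.4 -0.5] q [-0.58  0.02  1.32 -0.    1.81 -0.59] tilt [-0.001  0.001]
offset [-0.16, 0.06, 0.08] spin 0.010 rows 1.0
t 2.55 pos [ 0.4497 -0.2475  0.2987] psi 0.012 open 0.0854 F [-0.2  0.6  0.2] q [-0.58  0.01  1.32  0.    1.81 -0.59] tilt [-0.001  0.001]
```

View pics/w2.png

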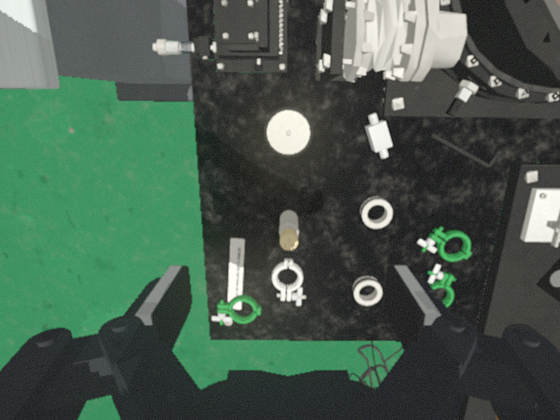

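The wrist view shows the cap (288,132), adapter (378,136), rings (376,213) and (367,291), feedthrough (289,230), and the clamp with its ring at (287,277) and tail below. Now I'll measure blobs here and triangulate with the top view.

```bash
cat > m5.py <<'E'
from h import *
import json
c=json.load(open('pics/w2.json')); p=cv2.imread('pics/w2.png'); hsv=cv2.cvtColor(p,cv2.COLOR_BGR2HSV); ct=env.calibration('top')
m=((hsv[...,2]>130)&(hsv[...,1]<70)).astype(np.uint8)
n,l,st,ce=cv2.connectedComponentsWithStats(m)
o=p.copy()
for nm,u,v,z in [('ring1',366,222,.014),('ring2',357,297,.014),('clamp',275,277,.013),('adapter',378,136,.02),('cap',288,125,.013)]:
    w=l[v-5:v+6,u-5:u+6]; k=np.bincount(w[w>0]).argmax(); b=(l==k).astype(np.uint8)
    cs,hi=cv2.findContours(b,cv2.RETR_CCOMP,2); cs=sorted(cs,key=cv2.contourArea)[::-1]
    cv2.drawContours(o,cs,-1,(0,0,255),1)
    W=onplane(c,cs[0].reshape(-1,2),z)[:,:2]; r=cv2.minAreaRect((W*1000).astype(np.float32)); 
    print(nm,'rect',np.round(r[0],1),np.round(r[1],1),round(r[2],1),'px',st[k][:4],end=' ')
    if len(cs)>1 and nm!='cap':
        (hc,hr)=cv2.minEnclosingCircle(cs[1]); print('hole',np.round(hc,1),np.round(onplane(c,[hc],z)[0],4),end='')
    print()
cv2.imwrite('pics/w2o.png',cv2.resize(o[100:320,220:420],None,fx=2.7,fy=2.7,interpolation=cv2.INTER_CUBIC))
def T(n,w,t):
    P,e=tri(c,[w],ct,[[t[0]/4+230-.375,t[1]/4+135-.375]]); print(n,np.round(P,4),'gap',round(e,4))
T('ring1',(376,213),(482,225));T('ring2',(367,291),(653,227));T('clampring',(287,277),(629,393));T('adapter',(378,136),(336,233));T('cap',(288,132),(334,397)); T('feed',(289,237),(526,388))
E
python3 m5.py
```

```text
ring1 rect [ 568.3 -315.7] [41.7 41.1] 49.1 px [361 198  32  31] hole [375.7 212.4] [ 0.5666 -0.3138  0.014 ]
ring2 rect [ 565.8 -434.9] [41.5 41.9] 31.7 px [353 277  30  29] hole [367. 291.] [ 0.5648 -0.4323  0.014 ]
clamp rect [ 451.4 -421.1] [45.2 75.8] 7.0 px [271 259  35  47] hole [287. 276.] [ 0.4504 -0.4098  0.013 ]
adapter rect [ 560.  -213.9] [25.6 57.2] 22.2 px [365 113  28  46] 
cap rect [ 449.7 -211.5] [53.5 53.5] 45.9 px [266 109  45  46] 
ring1 [ 0.5665 -0.3155  0.0135] gap 0.0019
ring2 [ 0.5664 -0.4382  0.005 ] gap 0.0019
clampring [ 4.501e-01 -4.187e-01  1.000e-04] gap 0.0007
adapter [ 0.5602 -0.2144  0.0152] gap 0.0
cap [ 0.4494 -0.2145 -0.0187] gap 0.0015
feed [ 0.4516 -0.3346  0.0499] gap 0.0012
```

View pics/w2o.png

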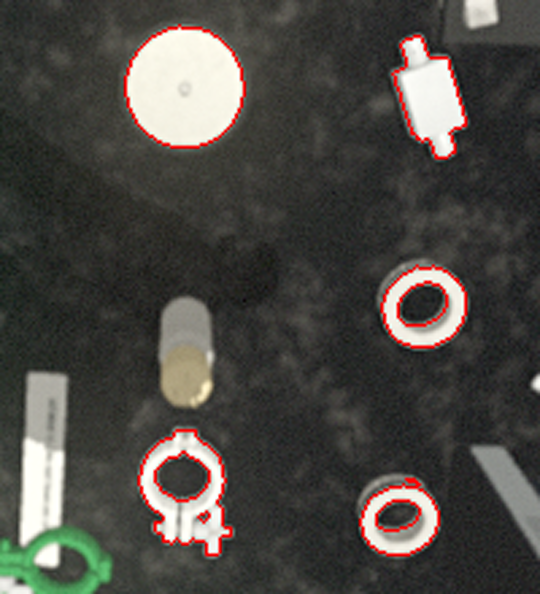

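Measurements agree: ring1 (.567,-.315), ring2 (.565,-.435), adapter (.560,-.214) with yaw .385, clamp ring centre about (.450,-.413). I'll grasp ring1 first.

```bash
python3 go.py .567 -.315 .08 0 .567 -.315 .012 0
```

```text
t 2.55 pos [ 0.4497 -0.2475  0.2987] psi 0.012 open 0.0854 F [-0.2  0.6  0.2] q [-0.58  0.01  1.32  0.    1.81 -0.59] tilt [-0.001  0.001]
offset [21.85, 11.67, 6.91] spin 0.012 rows 7.0
offset [28.65, 11.67, 6.92] spin 0.012 rows 8.0
```

```bash
python3 -m crank '[{"offset":[21.9,11.7,6.9],"spin":0,"jaw":1},{"offset":[21.9,11.7,6.9],"spin":0,"jaw":1},{"offset":[21.9,11.7,6.9],"spin":0,"jaw":1},{"offset":[21.9,11.7,6.9],"spin":0,"jaw":1},{"offset":[21.9,11.7,6.9],"spin":0,"jaw":1},{"offset":[21.9,11.7,6.9],"spin":0,"jaw":0.6},{"offset":[21.9,11.7,6.9],"spin":0,"jaw":0.6},{"offset":[21.9,11.7,6.9],"spin":0,"jaw":0.6}]';  python3 go.py .567 -.315 .012 0;python3 -c "
from h import *
shot('wrist','w3')"
```

```text
t: 3.22
eef_pos: [0.5672, -0.3121, 0.0761]
tool_rot: [0.501, 0.496, 0.506, -0.497]
wrist_force: [-0.3, 0.6, 0.1]
opening: 0.0683
t 3.22 pos [ 0.5672 -0.3121  0.0761] psi 0.014 open 0.0683 F [-0.3  0.6  0.1] q [-0.56  0.5   1.2   0.    1.45 -0.57] tilt [-0.006  0.004]
offset [6.41, 0.02, 0.32] spin 0.014 rows 2.0
```

View pics/w3.png

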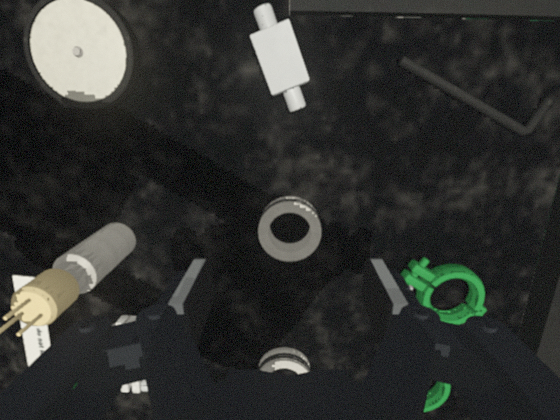

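The close view shows ring1 (290,228) centred between the fingers and the adapter at (279,57). I'll refine their positions from here, and cross-check heights with w2.

```bash
python3 - <<'E'
from h import *
import json
c=json.load(open('pics/w3.json')); c2=json.load(open('pics/w2.json'))
for n,u,z in [('ring',(290,227),.014),('adapter',(279.5,57),.02),('feed foot edge',(123,231),.0),('cap',(78,52),.013)]: print(n,np.round(onplane(c,[u],z)[0],4))
for n,a,b in [('ring',(290,227),(376,212.5)),('adapter',(279.5,57),(378,136)),('cap',(78,52),(288,132))]:
    P,e=tri(c,[a],c2,[b]); print(n,np.round(P,4),round(e,4))
A=onplane(c,[(263,8),(296,106)],.015); d=A[0]-A[1]; print('adapter yaw',np.arctan2(-d[0],d[1]),np.linalg.norm(d))
E
python3 go.py .567 -.315 .012 0
```

```text
ring [ 0.5687 -0.3117  0.014 ]
adapter [ 0.5616 -0.2144  0.02  ]
feed foot edge [ 0.4558 -0.3219  0.    ]
cap [ 0.4515 -0.2121  0.013 ]
ring [ 0.5689 -0.3157  0.0061] 0.0017
adapter [ 0.5611 -0.2141  0.0134] 0.0012
cap [ 0.4497 -0.2115  0.0097] 0.0004
adapter yaw 0.3570159177689957 0.051869787115396894
t 3.27 pos [ 0.5679 -0.313   0.0799] psi 0.014 open 0.0682 F [0.4 0.3 1. ] q [-0.56  0.5   1.19  0.    1.45 -0.57] tilt [-0.001  0.001]
offset [6.79, -0.08, 0.2] spin 0.014 rows 2.0
```

```bash
python3 -m crank '[{"offset":[4,0,0.1],"spin":0,"jaw":0.6},{"offset":[6.8,0,0.1],"spin":0,"jaw":0.6},{"offset":[6.8,0,0.1],"spin":0,"jaw":0.6},{"offset":[6.8,0,0.1],"spin":0,"jaw":-0.2},{"offset":[6.8,0,0.1],"spin":0,"jaw":-0.4},{"offset":[6.8,0,0.1],"spin":0,"jaw":-0.4},{"offset":[6.8,0,0.1],"spin":0,"jaw":-0.4},{"offset":[6.8,0,0.1],"spin":0,"jaw":-0.4}]' 40;  python3 go.py .567 -.315 .25 0;python3 -c "
from h import *
shot('wrist','w4')"
```

```text
t: 3.93
eef_pos: [0.5695, -0.3169, 0.0175]
tool_rot: [0.505, 0.498, 0.501, -0.497]
wrist_force: [-3.2, 2.5, 7.4]
opening: 0.0369
t 3.93 pos [ 0.5695 -0.3169  0.0175] psi 0.011 open 0.0369 F [-3.2  2.5  7.4] q [-0.56  0.57  1.23  0.    1.34 -0.58] tilt [ 0.006 -0.003]
offset [-23.25, -0.12, -0.11] spin 0.011 rows 6.0
```

View pics/w4.png

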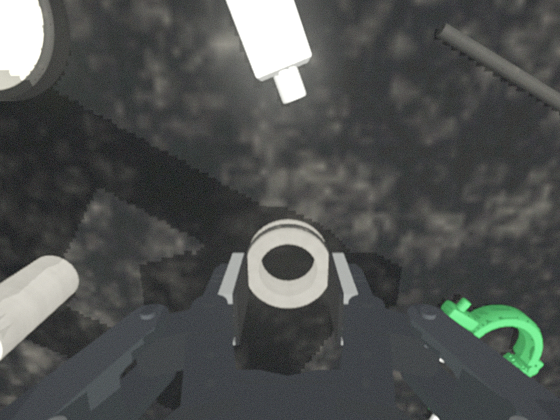

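```bash
python3 -m crank '[{"offset":[0,0,0],"spin":0,"jaw":-0.4},{"offset":[0,0,0],"spin":0,"jaw":-0.4},{"offset":[0,0,0],"spin":0,"jaw":-0.4}]';  python3 go.py .567 -.315 .25 0
```

```text
t: 4.23
eef_pos: [0.5695, -0.3168, 0.0175]
tool_rot: [0.505, 0.498, 0.501, -0.497]
wrist_force: [-2.8, 1.9, 8.8]
opening: 0.0365
t 4.23 pos [ 0.5695 -0.3168  0.0175] psi 0.011 open 0.0365 F [-2.8  1.9  8.8] q [-0.56  0.57  1.23  0.    1.34 -0.58] tilt [ 0.006 -0.003]
offset [-23.26, -0.12, -0.11] spin 0.011 rows 6.0
```

```bash
python3 -m crank '[{"offset":[-2,0,0],"spin":0,"jaw":-0.4},{"offset":[-6,0,0],"spin":0,"jaw":-0.4},{"offset":[-8,0,0],"spin":0,"jaw":-0.4},{"offset":[-8,0,0],"spin":0,"jaw":-0.4}]';  python3 go.py .567 -.315 .25 0; python3 -c "
from h import *
shot('wrist','w5')"
```

```text
t: 4.57
eef_pos: [0.571, -0.318, 0.1026]
tool_rot: [0.508, 0.498, 0.497, -0.496]
wrist_force: [2.7, -0.4, 0.5]
opening: 0.0367
t 4.57 pos [ 0.571  -0.318   0.1026] psi 0.011 open 0.0367 F [ 2.7 -0.4  0.5] q [-0.56  0.48  1.17  0.    1.48 -0.58] tilt [ 0.013 -0.008]
offset [-14.74, -0.2, -0.18] spin 0.011 rows 4.0
```

View pics/w5.png

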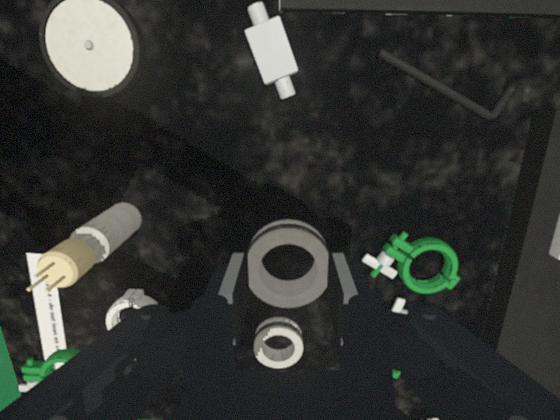

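Ring held (opening steady at 36.7 mm). Carrying it over to tray three.

```bash
python3 -m crank '[{"offset":[-13.7,-13,-16.8],"spin":0,"jaw":-0.4},{"offset":[-13.7,-13,-16.8],"spin":0,"jaw":-0.4},{"offset":[-13.7,-13,-16.8],"spin":0,"jaw":-0.4},{"offset":[-13.7,-13,-16.8],"spin":0,"jaw":-0.4},{"offset":[-13.7,-13,-16.8],"spin":0,"jaw":-0.4},{"offset":[-13.7,-13,-16.8],"spin":0,"jaw":-0.4},{"offset":[-13.7,-13,-20.8],"spin":0,"jaw":-0.4},{"offset":[-13.7,-13,-24.8],"spin":0,"jaw":-0.4}]' | grep -v rot;  python3 go.py .432 .2678 .15 0
```

```text
t: 5.28
eef_pos: [0.4342, -0.0685, 0.2319]
wrist_force: [1.5, 0.5, -0.7]
opening: 0.0363
t 5.28 pos [ 0.4342 -0.0685  0.2319] psi 0.009 open 0.0363 F [ 1.5  0.5 -0.7] q [-0.24 -0.2   1.65  0.    1.68 -0.25] tilt [ 0.005 -0.001]
offset [8.15, 0.03, -33.64] spin 0.009 rows 9.0
```

```bash
python3 -m crank '[{"offset":[0,0,-33.5],"spin":0,"jaw":-0.4},{"offset":[0,0,-33.5],"spin":0,"jaw":-0.4},{"offset":[0,0,-33.5],"spin":0,"jaw":-0.4},{"offset":[0,0,-33.5],"spin":0,"jaw":-0.4},{"offset":[2,0,-33.5],"spin":0,"jaw":-0.4},{"offset":[4,0,-33.5],"spin":0,"jaw":-0.4},{"offset":[6,0,-33.5],"spin":0,"jaw":-0.4},{"offset":[8,0,-33.5],"spin":0,"jaw":-0.4}]' | grep -v rot;  python3 go.py .432 .2678 .15 0
```

```text
t: 5.95
eef_pos: [0.4317, 0.2499, 0.1684]
wrist_force: [1.6, -0.6, -0.9]
opening: 0.0364
t 5.95 pos [0.4317 0.2499 0.1684] psi 0.013 open 0.0364 F [ 1.6 -0.6 -0.9] q [0.45 0.01 1.59 0.   1.54 0.44] tilt [0.005 0.003]
offset [1.85, 0.04, -1.79] spin 0.013 rows 1.0
```

```bash
python3 -m crank '[{"offset":[4,0,0],"spin":0,"jaw":-0.4},{"offset":[8,0,0],"spin":0,"jaw":-0.4},{"offset":[8,0,0],"spin":0,"jaw":-0.4},{"offset":[8,0,0],"spin":0,"jaw":-0.4}]' | grep -v rot;  python3 go.py .432 .2678 .0215 0
```

```text
t: 6.28
eef_pos: [0.4302, 0.2462, 0.0855]
wrist_force: [0.2, -0.0, -0.4]
opening: 0.0365
t 6.28 pos [0.4302 0.2462 0.0855] psi 0.011 open 0.0365 F [ 0.2 -0.  -0.4] q [0.45 0.08 1.68 0.   1.38 0.43] tilt [-0.004 -0.002]
offset [6.4, 0.23, -2.17] spin 0.011 rows 2.0
```

```bash
python3 -m crank '[{"offset":[2,0.2,-2.2],"spin":0,"jaw":-0.4},{"offset":[4,0.2,-2.2],"spin":0,"jaw":-0.4},{"offset":[5,0.2,-2.2],"spin":0,"jaw":-0.4},{"offset":[5.5,0.2,-2.2],"spin":0,"jaw":-0.4},{"offset":[5.8,0.2,-2.2],"spin":0,"jaw":-0.4},{"offset":[5.8,0.2,-2.2],"spin":0,"jaw":-0.4}]' | grep -v rot;  python3 go.py .432 .2678 .0215 0;  python3 -c "
from h import *
shot('wrist','w6')"
```

```text
t: 6.78
eef_pos: [0.4339, 0.2686, 0.0296]
wrist_force: [-0.4, 0.4, -0.4]
opening: 0.0366
t 6.78 pos [0.4339 0.2686 0.0296] psi 0.010 open 0.0366 F [-0.4  0.4 -0.4] q [0.48 0.19 1.68 0.   1.26 0.47] tilt [0.001 0.001]
offset [0.81, -0.19, 0.08] spin 0.010 rows 1.0
```

View pics/w6.png

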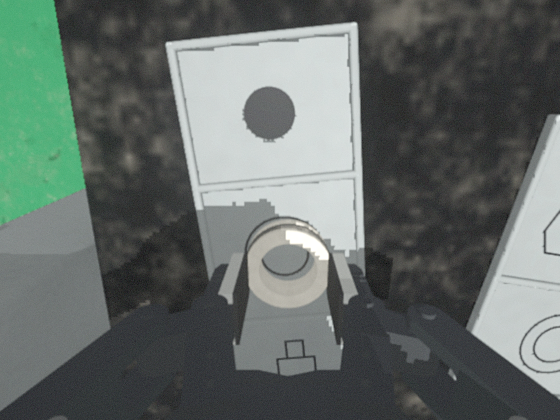

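The view shows the ring over its outline, with the drawn inner circle visible through the bore at (287,262). Lowering and releasing.

```bash
python3 -m crank '[{"offset":[0.4,-0.1,0.1],"spin":0,"jaw":-0.4},{"offset":[0.8,-0.1,0.1],"spin":0,"jaw":-0.4},{"offset":[0.9,-0.1,0.1],"spin":0,"jaw":-0.4},{"offset":[0.9,-0.1,0.1],"spin":0,"jaw":-0.4}]' | grep -v rot;python3 go.py
```

```text
t: 7.17
eef_pos: [0.4329, 0.2679, 0.0214]
wrist_force: [-4.9, -3.6, 12.6]
opening: 0.0364
t 7.17 pos [0.4329 0.2679 0.0214] psi 0.011 open 0.0364 F [-4.9 -3.6 12.6] q [ 0.48  0.2   1.69 -0.    1.25  0.47] tilt [0.002 0.001]
```

```bash
python3 -m crank '[{"offset":[0,0,0],"spin":0,"jaw":0.1},{"offset":[0,0,0],"spin":0,"jaw":0.25},{"offset":[0,0,0],"spin":0,"jaw":0.25},{"offset":[0,0,0],"spin":0,"jaw":0.25},{"offset":[-4,0,0],"spin":0,"jaw":0.25},{"offset":[-8,0,0],"spin":0,"jaw":0.4},{"offset":[-12,0,0],"spin":0,"jaw":0.6}]' | grep -v rot;python3 go.py;  python3 -c "
from h import *
shot('wrist','w7')"
```

```text
t: 7.75
eef_pos: [0.4315, 0.2673, 0.1401]
wrist_force: [1.0, -0.2, 0.5]
opening: 0.0686
t 7.75 pos [0.4315 0.2673 0.1401] psi 0.011 open 0.0686 F [ 1.  -0.2  0.5] q [0.48 0.06 1.59 0.   1.49 0.47] tilt [-0.002 -0.001]
```

View pics/w7.png

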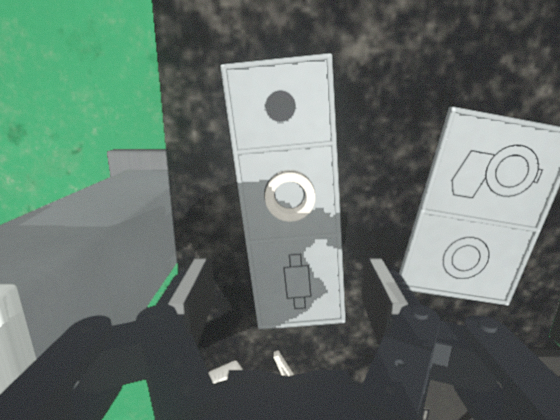

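Ring sits on its outline in tray three at (290,196). Next is the feedthrough.

```bash
python3 -m crank '[{"offset":[-11,0,30],"spin":0,"jaw":0.6},{"offset":[-11,0,30],"spin":0,"jaw":0.6},{"offset":[-11,0,30],"spin":0,"jaw":0.6},{"offset":[-11,0,30],"spin":0,"jaw":0.6},{"offset":[-11,0,30],"spin":0,"jaw":0.6},{"offset":[-11,0,30],"spin":0,"jaw":0.6},{"offset":[-11,0,30],"spin":0,"jaw":0.6},{"offset":[-11,0,30],"spin":0,"jaw":0.6}]' | grep -v rot; python3 -m crank '[{"offset":[0,1.5,29],"spin":0,"jaw":0.6},{"offset":[0,1.5,29],"spin":0,"jaw":0.6},{"offset":[0,1.5,29],"spin":0,"jaw":0.6},{"offset":[0,1.5,29],"spin":0,"jaw":0.6},{"offset":[0,1.5,29],"spin":0,"jaw":0.6},{"offset":[0,1.5,29],"spin":0,"jaw":0.6},{"offset":[0,1.5,29],"spin":0,"jaw":0.6},{"offset":[0,1.5,29],"spin":0,"jaw":0.6}]' | grep -v rot;  python3 go.py;  python3 -c "
from h import *
shot('wrist','w8')"; python3 go.py .449 -.3275 .15 0
```

```text
t: 8.47
eef_pos: [0.4354, -0.0352, 0.2507]
wrist_force: [-0.1, -0.1, 0.3]
opening: 0.0681
t: 9.13
eef_pos: [0.4525, -0.3278, 0.2468]
wrist_force: [-1.0, 0.1, 0.3]
opening: 0.0682
t 9.13 pos [ 0.4525 -0.3278  0.2468] psi 0.005 open 0.0682 F [-1.   0.1  0.3] q [-0.69  0.15  1.28 -0.    1.71 -0.7 ] tilt [-0.003  0.   ]
t 9.18 pos [ 0.4529 -0.325   0.2472] psi 0.007 open 0.0683 F [-0.   0.4  0.4] q [-0.69  0.14  1.29 -0.    1.71 -0.7 ] tilt [-0.002  0.002]
offset [9.72, -0.37, 0.27] spin 0.007 rows 3.0
```

View pics/w8.png

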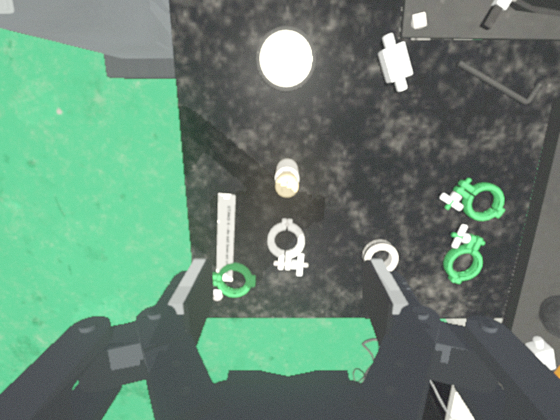

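The wrist view shows the feedthrough's pale top at (287,187), the clamp ring centre at (286,241) with its nub at (287,222), and tail ends about (296,268).

Run:
```python
from h import *
import json
c=json.load(open('pics/w8.json')); c2=json.load(open('pics/w2.json')); c3=json.load(open('pics/w3.json'));ct=env.calibration('top')
p=cv2.imread('pics/w8.png'); cv2.imwrite('pics/w8z.png',cv2.resize(p[145:285,240:340],None,fx=5,fy=5,interpolation=cv2.INTER_CUBIC))
for n,u,z in [('feedtop',(287,187),.082),('feed foot nearest edge',(287,160),0.),('clampring',(286.3,240.5),.013),('nub',(287,222),.010)]: print(n,np.round(onplane(c,[u],z)[0],4))
```

```text
feedtop [ 0.452  -0.3283  0.082 ]
feed foot nearest edge [ 0.4516 -0.3176  0.    ]
clampring [ 0.4513 -0.4118  0.013 ]
nub [ 0.452  -0.3894  0.01  ]
```

View pics/w8z.png

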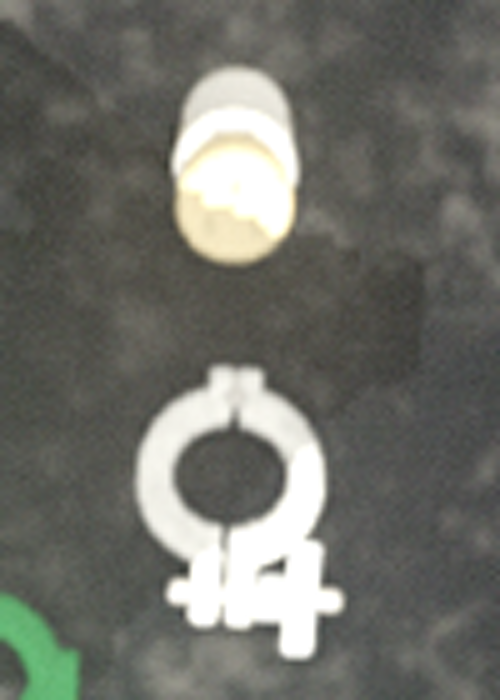

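```bash
python3 -m crank '[{"offset":[4,-0.2,0.3],"spin":0,"jaw":0.6},{"offset":[8,-0.2,0.3],"spin":0,"jaw":0.6},{"offset":[11,-0.2,0.3],"spin":0,"jaw":0.6},{"offset":[11,-0.2,0.3],"spin":0,"jaw":0.6},{"offset":[11,-0.2,0.3],"spin":0,"jaw":0.6}]' | grep -v rot; python3 go.py .451 -.3285 .043 0;python3 -c "
from h import *
shot('wrist','w9')"
```

```text
t: 9.6
eef_pos: [0.4514, -0.3239, 0.1386]
wrist_force: [-0.0, -1.0, 0.5]
opening: 0.0681
t 9.60 pos [ 0.4514 -0.3239  0.1386] psi 0.012 open 0.0681 F [-0.  -1.   0.5] q [-0.69  0.19  1.45  0.    1.5  -0.7 ] tilt [-0.002  0.002]
offset [9.56, -0.02, 0.48] spin 0.012 rows 3.0
```

View pics/w9.png

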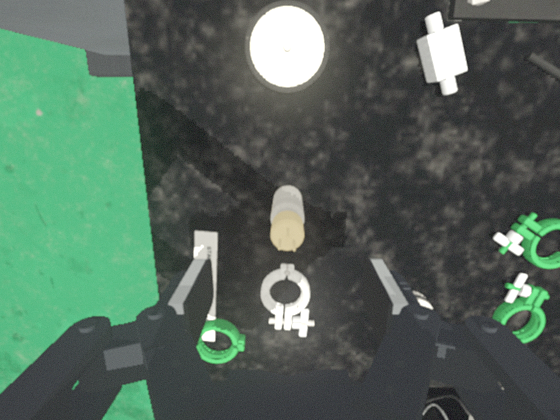

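```bash
python3 -m crank '[{"offset":[3,0,0.4],"spin":0,"jaw":0.6},{"offset":[6.5,0,0.4],"spin":0,"jaw":0.6},{"offset":[9.4,0,0.4],"spin":0,"jaw":0.4},{"offset":[9.4,0,0.4],"spin":0,"jaw":0},{"offset":[9.4,0,0.4],"spin":0,"jaw":-0.7},{"offset":[9.4,0,0.4],"spin":0,"jaw":-0.7},{"offset":[9.4,0,0.4],"spin":0,"jaw":-0.7},{"offset":[9.4,0,0.4],"spin":0,"jaw":-0.7}]' 60 | grep -v rot; python3 go.py;python3 -m crank '[{"offset":[0,0,0],"spin":0,"jaw":-0.7},{"offset":[0,0,0],"spin":0,"jaw":-0.7},{"offset":[0,0,0],"spin":0,"jaw":-0.7}]' ;  python3 -c "
from h import *
shot('wrist','w10')"
```

```text
t: 10.32
eef_pos: [0.4536, -0.3304, 0.0493]
wrist_force: [-1.3, 0.8, 7.5]
opening: 0.0219
t 10.32 pos [ 0.4536 -0.3304  0.0493] psi 0.011 open 0.0219 F [-1.3  0.8  7.5] q [-0.7   0.29  1.52  0.    1.32 -0.71] tilt [ 0.005 -0.004]
t: 10.57
eef_pos: [0.4536, -0.3304, 0.0492]
tool_rot: [0.505, 0.498, 0.5, -0.497]
wrist_force: [-0.5, 1.7, 8.1]
opening: 0.0221
```

View pics/w10.png

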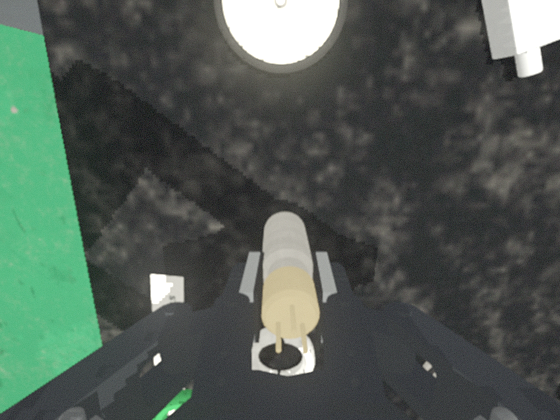

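Feedthrough gripped (22 mm opening, pins at (285,335)). Lift and carry.

```bash
python3 -m crank '[{"offset":[-3,0,0],"spin":0,"jaw":-0.7},{"offset":[-7,0,0],"spin":0,"jaw":-0.7},{"offset":[-11,0,0],"spin":0,"jaw":-0.7},{"offset":[-15,-1,-3],"spin":0,"jaw":-0.7},{"offset":[-19,-2,-6],"spin":0,"jaw":-0.7},{"offset":[-20,-3,-10],"spin":0,"jaw":-0.7},{"offset":[-20,-3,-14],"spin":0,"jaw":-0.7},{"offset":[-20,-3,-18],"spin":0,"jaw":-0.7}]' | grep -v rot; python3 -m crank '[{"offset":[0,0,-34],"spin":0,"jaw":-0.7},{"offset":[0,0,-34],"spin":0,"jaw":-0.7},{"offset":[0,0,-34],"spin":0,"jaw":-0.7},{"offset":[0,0,-34],"spin":0,"jaw":-0.7},{"offset":[0,0,-34],"spin":0,"jaw":-0.7},{"offset":[0,0,-34],"spin":0,"jaw":-0.7},{"offset":[0,0,-34],"spin":0,"jaw":-0.7},{"offset":[0,0,-34],"spin":0,"jaw":-0.7}]' | grep -v rot;  python3 go.py .4246 .3389 .15 .1
```

```text
t: 11.28
eef_pos: [0.4199, -0.1602, 0.2488]
wrist_force: [0.1, 1.3, -1.0]
opening: 0.0221
t: 11.95
eef_pos: [0.416, 0.1744, 0.2468]
wrist_force: [1.3, -0.5, -2.0]
opening: 0.0219
t 11.95 pos [0.416  0.1744 0.2468] psi 0.011 open 0.0219 F [ 1.3 -0.5 -2. ] q [ 0.32 -0.16  1.59 -0.    1.71  0.3 ] tilt [0.003 0.001]
offset [9.7, 1.02, -16.43] spin -0.089 rows 5.0
```

```bash
python3 -m crank '[{"offset":[0,0.9,-15],"spin":-0.09,"jaw":-0.7},{"offset":[0,0.9,-15],"spin":-0.09,"jaw":-0.7},{"offset":[3,0.9,-15],"spin":-0.09,"jaw":-0.7},{"offset":[7,0.9,-15],"spin":-0.09,"jaw":-0.7},{"offset":[10,0.9,-15],"spin":-0.09,"jaw":-0.7},{"offset":[10,0.9,-15],"spin":-0.09,"jaw":-0.7},{"offset":[10,0.9,-15],"spin":-0.09,"jaw":-0.7}]' | grep -v rot;  python3 go.py .4246 .3389 .075 .1  .4246 .3389 .0532 .1
```

```text
t: 12.53
eef_pos: [0.4225, 0.3217, 0.1434]
wrist_force: [0.7, -0.4, -0.5]
opening: 0.0222
t 12.53 pos [0.4225 0.3217 0.1434] psi 0.102 open 0.0222 F [ 0.7 -0.4 -0.5] q [ 0.58  0.12  1.52 -0.    1.51  0.48] tilt [-0.004 -0.003]
offset [6.83, 0.41, -1.71] spin 0.002 rows 2.0
offset [9.01, 0.42, -1.71] spin 0.002 rows 3.0
```

```bash
python3 -m crank '[{"offset":[1,0.2,-1.7],"spin":0,"jaw":-0.7},{"offset":[4,0.2,-1.7],"spin":0,"jaw":-0.7},{"offset":[6.5,0.2,-1.7],"spin":0,"jaw":-0.7},{"offset":[7.7,0.2,-1.7],"spin":0,"jaw":-0.7},{"offset":[7.7,0.2,-1.7],"spin":0,"jaw":-0.7},{"offset":[7.7,0.2,-1.7],"spin":0,"jaw":-0.7}]' | grep -v rot;  python3 go.py .4246 .3389 .0532 .1;  python3 -c "
from h import *
shot('wrist','w11');shot('scene','s11')
a=cv2.imread('pics/s11.png');cv2.imwrite('pics/s11z.png',cv2.resize(a[130:230,140:300],None,fx=5,fy=5,interpolation=cv2.INTER_CUBIC))"
```

```text
t: 13.03
eef_pos: [0.4252, 0.3395, 0.0705]
wrist_force: [0.0, 0.2, -2.1]
opening: 0.0216
t 13.03 pos [0.4252 0.3395 0.0705] psi 0.100 open 0.0216 F [ 0.   0.2 -2.1] q [0.61 0.23 1.56 0.   1.36 0.51] tilt [0.002 0.002]
offset [1.73, -0.07, 0.05] spin 0.000 rows 1.0
```

View pics/w11.png

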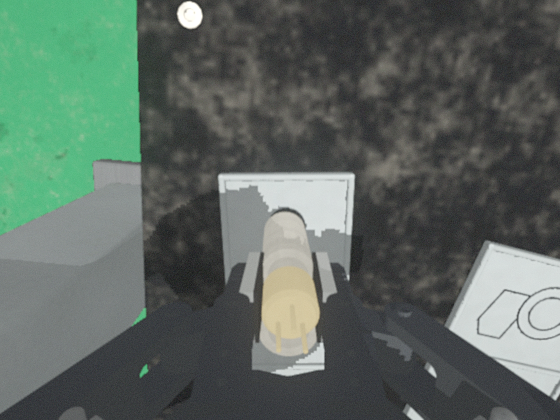

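View pics/s11z.png

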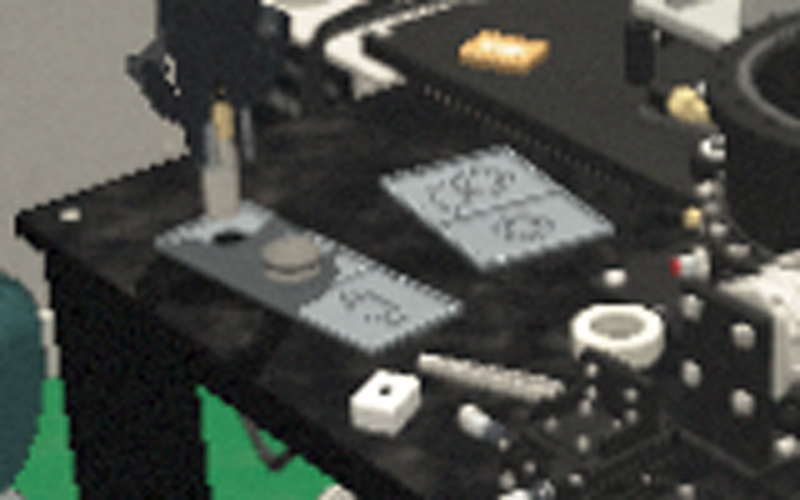

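The feedthrough hangs upright over the dark disc; the disc's rim shows round the foot at (290,213). Lower to contact.

```bash
python3 -m crank '[{"offset":[0.6,0,0],"spin":0,"jaw":-0.7},{"offset":[1.1,0,0],"spin":0,"jaw":-0.7},{"offset":[1.5,0,0],"spin":0,"jaw":-0.7},{"offset":[1.8,0,0],"spin":0,"jaw":-0.7},{"offset":[1.8,0,0],"spin":0,"jaw":-0.7}]' | grep -v rot;  python3 go.py .4246 .3389 .0532 .1
```

```text
t: 13.55
eef_pos: [0.4245, 0.3402, 0.0531]
wrist_force: [-8.7, -4.2, 18.8]
opening: 0.0222
t 13.55 pos [0.4245 0.3402 0.0531] psi 0.101 open 0.0222 F [-8.7 -4.2 18.8] q [0.61 0.25 1.57 0.   1.32 0.51] tilt [0.001 0.002]
offset [-0.01, -0.01, 0.13] spin 0.001 rows 1.0
```

```bash
python3 -m crank '[{"offset":[-0.3,0,0],"spin":0,"jaw":-0.7},{"offset":[-0.3,0,0],"spin":0,"jaw":-0.7}]' | grep -v rot;  python3 -m crank '[{"offset":[0,0,0],"spin":0,"jaw":-0.4},{"offset":[0,0,0],"spin":0,"jaw":-0.2},{"offset":[0,0,0],"spin":0,"jaw":0},{"offset":[0,0,0],"spin":0,"jaw":0.2},{"offset":[0,0,0],"spin":0,"jaw":0.2}]' | grep -v rot; python3 -c "
from h import *
shot('wrist','w12')"; python3 go.py
```

```text
t: 13.72
eef_pos: [0.4243, 0.3397, 0.0537]
wrist_force: [0.8, -0.4, -1.7]
opening: 0.0219
t: 14.13
eef_pos: [0.424, 0.3394, 0.0528]
wrist_force: [-0.3, -0.3, 0.4]
opening: 0.051
t 14.18 pos [0.424  0.3394 0.0529] psi 0.101 open 0.0511 F [-1.  -1.   0.2] q [0.61 0.25 1.57 0.   1.33 0.51] tilt [-0. -0.]
```

View pics/w12.png

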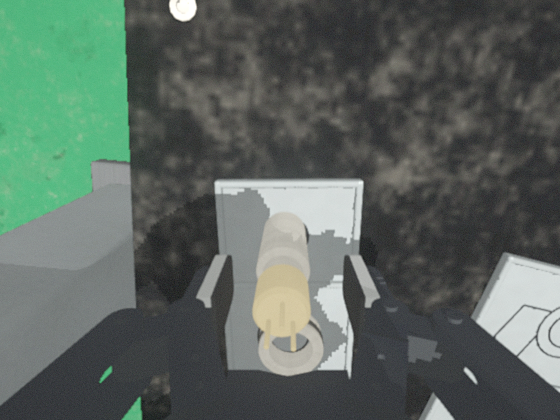

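```bash
python3 -m crank '[{"offset":[-3,0,0],"spin":0,"jaw":0.2},{"offset":[-7,0,0],"spin":0,"jaw":0.2},{"offset":[-11,0,0],"spin":0,"jaw":0.2},{"offset":[-15,0,0],"spin":0,"jaw":0.2},{"offset":[-15,0,0],"spin":0,"jaw":0.2},{"offset":[-15,0,0],"spin":0,"jaw":0.2}]' | grep -v rot; python3 -c "
from h import *
shot('wrist','w13')"; python3 go.py .42 .1 .25 .385 .42 -.20 .25 .385
```

```text
t: 14.68
eef_pos: [0.4251, 0.3402, 0.2062]
wrist_force: [0.3, -0.9, -0.8]
opening: 0.0511
t 14.73 pos [0.4242 0.3396 0.2034] psi 0.101 open 0.0510 F [ 0.1 -0.1 -0.8] q [0.61 0.12 1.4  0.   1.62 0.51] tilt [0.001 0.001]
offset [-4.68, -2.83, 23.79] spin -0.284 rows 6.0
offset [-4.71, -5.86, 53.63] spin -0.284 rows 13.0
```

View pics/w13.png

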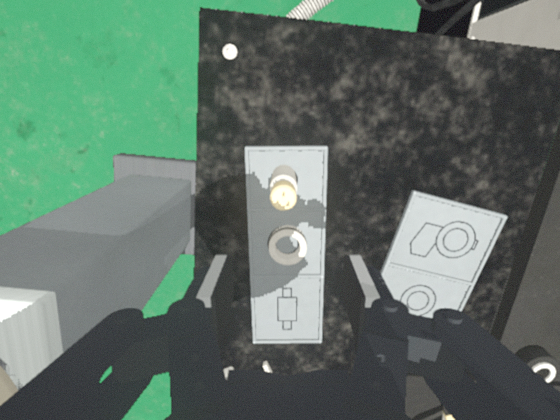

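Feedthrough and ring both stand in place in tray three. Next, the adapter.

```bash
python3 -m crank '[{"offset":[-4.5,-3,32],"spin":-0.27,"jaw":0.2},{"offset":[-4.5,-3,32],"spin":-0.27,"jaw":0.2},{"offset":[-4.5,-3,32],"spin":-0.27,"jaw":0.2},{"offset":[-4.5,-3,32],"spin":-0.27,"jaw":0.2},{"offset":[-4.5,-3,32],"spin":-0.27,"jaw":0.2},{"offset":[-4.5,-3,32],"spin":-0.27,"jaw":0.2},{"offset":[-4.5,-3,32],"spin":-0.27,"jaw":0.2},{"offset":[-4.5,-3,32],"spin":-0.27,"jaw":0.2}]' | grep -v rot; python3 go.py .45 -.20 .25 .37
```

```text
t: 15.4
eef_pos: [0.4254, 0.0159, 0.2463]
wrist_force: [0.3, -0.4, -0.1]
opening: 0.0511
t 15.40 pos [0.4254 0.0159 0.2463] psi 0.371 open 0.0511 F [ 0.3 -0.4 -0.1] q [-0.05 -0.23  1.65 -0.    1.72 -0.42] tilt [-0.003 -0.   ]
offset [-0.38, -5.53, 21.01] spin 0.001 rows 6.0
```

```bash
python3 -m crank '[{"offset":[0,-5.5,20],"spin":0,"jaw":0.2},{"offset":[0,-5.5,20],"spin":0,"jaw":0.2},{"offset":[0,-5.5,20],"spin":0,"jaw":0.2},{"offset":[0,-5.5,20],"spin":0,"jaw":0.2},{"offset":[0,-5.5,20],"spin":0,"jaw":0.2},{"offset":[0,-1.5,22],"spin":0,"jaw":0.2},{"offset":[0,2.5,23.5],"spin":0,"jaw":0.2},{"offset":[0,2.5,23.5],"spin":0,"jaw":0.2}]' | grep -v rot; python3 go.py .561 -.2143 .12 .37
```

```text
t: 16.07
eef_pos: [0.5377, -0.1925, 0.2408]
wrist_force: [-1.2, 1.1, -1.8]
opening: 0.0514
t 16.07 pos [ 0.5377 -0.1925  0.2408] psi 0.370 open 0.0514 F [-1.2  1.1 -1.8] q [-0.41  0.19  1.25  0.    1.71 -0.78] tilt [-0.009  0.005]
offset [12.05, 1.46, 2.97] spin 0.000 rows 3.0
```

```bash
python3 -m crank '[{"offset":[3,1.4,2.6],"spin":0,"jaw":0.2},{"offset":[7,1.4,2.6],"spin":0,"jaw":0.2},{"offset":[11,1.4,2.6],"spin":0,"jaw":0.2},{"offset":[13,1.4,2.6],"spin":0,"jaw":0.2},{"offset":[13,1.4,2.6],"spin":0,"jaw":0.2},{"offset":[13,1.4,2.6],"spin":0,"jaw":0.2}]' | grep -v rot; python3 -c "
from h import *
shot('wrist','w14')";python3 go.py .561 -.2143 .012 .37
```

```text
t: 16.57
eef_pos: [0.5564, -0.2105, 0.116]
wrist_force: [0.3, -0.5, 0.2]
opening: 0.0513
t 16.62 pos [ 0.5575 -0.211   0.1185] psi 0.371 open 0.0517 F [0.9 1.  2. ] q [-0.42  0.32  1.34  0.    1.48 -0.79] tilt [0. 0.]
offset [10.65, 0.2, 0.43] spin 0.001 rows 3.0
```

View pics/w14.png

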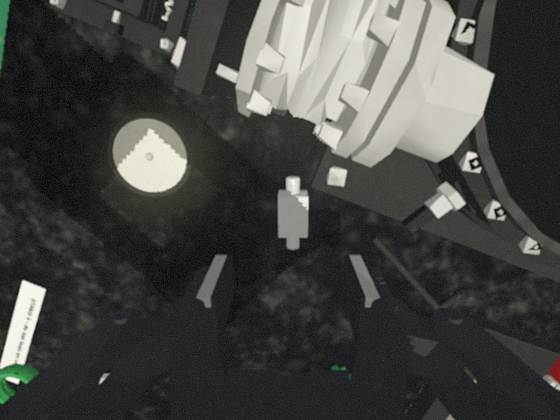

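The adapter box is at (293,214), aligned with the jaws and midway between the fingers.

```bash
python3 - <<'E'
from h import *
import json
c=json.load(open('pics/w14.json'));c3=json.load(open('pics/w3.json'))
print(onplane(c,[(293,214)],.02), tri(c,[(293,214)],c3,[(279.5,57)]))
d=onplane(c,[(293,180),(292.5,248)],.012); d=d[0]-d[1]; print(np.arctan2(-d[0],d[1]))
E
python3 go.py .561 -.2143 .016 .37
```

```text
[[ 0.5608889  -0.21170234  0.02      ]] (array([ 0.56158281, -0.21363565,  0.01399876]), np.float64(0.000278182241575119))
0.3687016515416881
t 16.62 pos [ 0.5575 -0.211   0.1185] psi 0.371 open 0.0517 F [0.9 1.  2. ] q [-0.42  0.32  1.34  0.    1.48 -0.79] tilt [0. 0.]
offset [10.25, 0.2, 0.43] spin 0.001 rows 3.0
```

```bash
python3 -m crank '[{"offset":[4,0.2,0.3],"spin":0,"jaw":0.2},{"offset":[8,0.2,0.3],"spin":0,"jaw":0.2},{"offset":[10.3,0.2,0.3],"spin":0,"jaw":0.2},{"offset":[10.3,0.2,0.3],"spin":0,"jaw":0.2},{"offset":[10.3,0.2,0.3],"spin":0,"jaw":-0.2},{"offset":[10.3,0.2,0.3],"spin":0,"jaw":-0.7},{"offset":[10.3,0.2,0.3],"spin":0,"jaw":-0.7},{"offset":[10.3,0.2,0.3],"spin":0,"jaw":-0.7}]' 40 | grep -v rot; python3 -m crank '[{"offset":[0,0,0],"spin":0,"jaw":-0.7},{"offset":[0,0,0],"spin":0,"jaw":-0.7}]' | grep -v rot; python3 go.py .45 -.20 .25 .37
```

```text
t: 17.28
eef_pos: [0.5627, -0.2141, 0.0192]
wrist_force: [-0.4, 1.1, 7.5]
opening: 0.0208
t: 17.45
eef_pos: [0.5627, -0.2141, 0.0192]
wrist_force: [0.3, -0.0, 7.8]
opening: 0.0211
t 17.45 pos [ 0.5627 -0.2141  0.0192] psi 0.371 open 0.0211 F [ 0.3 -0.   7.8] q [-0.42  0.44  1.4   0.    1.29 -0.8 ] tilt [ 0.007 -0.003]
offset [-23.16, -9.88, -5.29] spin 0.001 rows 7.0
```

```bash
python3 -m crank '[{"offset":[-3,0,0],"spin":0,"jaw":-0.7},{"offset":[-7,0,0],"spin":0,"jaw":-0.7},{"offset":[-11,0,0],"spin":0,"jaw":-0.7},{"offset":[-15,-1,0],"spin":0,"jaw":-0.7},{"offset":[-19,-3,0],"spin":0,"jaw":-0.7},{"offset":[-22,-6,-2],"spin":0,"jaw":-0.7},{"offset":[-22,-9,-5],"spin":0,"jaw":-0.7},{"offset":[-22,-10.5,-6],"spin":0,"jaw":-0.7}]' 40 | grep -v rot; python3 go.py .43 .15 .25 .105; python3 -c "
from h import *
shot('wrist','w15')"
```

```text
t: 18.12
eef_pos: [0.4396, -0.1949, 0.2398]
wrist_force: [-0.6, -0.3, -1.2]
opening: 0.0205
t 18.12 pos [ 0.4396 -0.1949  0.2398] psi 0.371 open 0.0205 F [-0.6 -0.3 -1.2] q [-0.49 -0.08  1.53  0.    1.68 -0.87] tilt [ 0.007 -0.004]
offset [-1.16, 11.61, -32.49] spin 0.266 rows 9.0
```

View pics/w15.png

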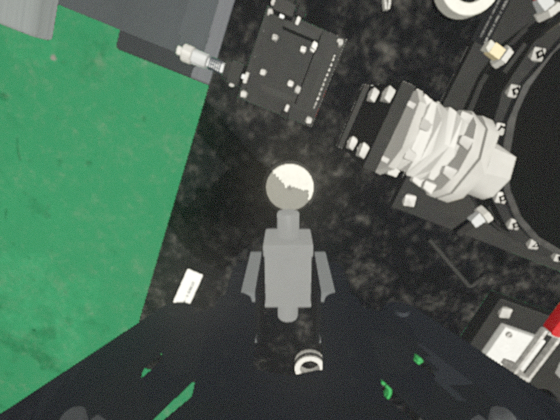

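The adapter is held by the box, straight along the jaws at (288,265).

```bash
python3 -m crank '[{"offset":[0,12.5,-36],"spin":0.265,"jaw":-0.7},{"offset":[0,12.5,-36],"spin":0.265,"jaw":-0.7},{"offset":[0,12.5,-36],"spin":0.265,"jaw":-0.7},{"offset":[0,12.5,-36],"spin":0.265,"jaw":-0.7},{"offset":[0,12.5,-36],"spin":0.265,"jaw":-0.7},{"offset":[0,12.5,-36],"spin":0.265,"jaw":-0.7},{"offset":[0,12.5,-36],"spin":0.265,"jaw":-0.7},{"offset":[0,12.5,-36],"spin":0.265,"jaw":-0.7}]' 40 | grep -v rot; python3 -m crank '[{"offset":[3,0,-2],"spin":0,"jaw":-0.7},{"offset":[7,0,-4],"spin":0,"jaw":-0.7},{"offset":[10,0,-4],"spin":0,"jaw":-0.7},{"offset":[14,0,-4],"spin":0,"jaw":-0.7},{"offset":[14,0,-4],"spin":0,"jaw":-0.7},{"offset":[14,0,-4],"spin":0,"jaw":-0.7}]' 40 | grep -v rot; python3 go.py .441 .1848 .035 .105
```

```text
t: 18.83
eef_pos: [0.4286, 0.131, 0.237]
wrist_force: [0.8, 0.1, -0.8]
opening: 0.0209
t: 19.33
eef_pos: [0.4241, 0.1686, 0.0953]
wrist_force: [0.6, -0.1, 0.4]
opening: 0.0207
t 19.33 pos [0.4241 0.1686 0.0953] psi 0.106 open 0.0207 F [ 0.6 -0.1  0.4] q [ 0.3  -0.04  1.79  0.    1.4   0.19] tilt [-0.002 -0.001]
offset [6.03, 1.86, -1.43] spin 0.001 rows 2.0
```

```bash
python3 -m crank '[{"offset":[1,1.7,-1.5],"spin":0,"jaw":-0.7},{"offset":[3,1.7,-1.5],"spin":0,"jaw":-0.7},{"offset":[5,1.7,-1.5],"spin":0,"jaw":-0.7},{"offset":[5.8,1.7,-1.5],"spin":0,"jaw":-0.7},{"offset":[5.8,1.7,-1.5],"spin":0,"jaw":-0.7},{"offset":[5.8,1.7,-1.5],"spin":0,"jaw":-0.7}]' 40 | grep -v rot; python3 go.py .441 .1848 .0232 .105;python3 -c "
from h import *
shot('wrist','w16')"
```

```text
t: 19.83
eef_pos: [0.4413, 0.1857, 0.0394]
wrist_force: [0.7, -0.5, 0.6]
opening: 0.021
t 19.83 pos [0.4413 0.1857 0.0394] psi 0.106 open 0.0210 F [ 0.7 -0.5  0.6] q [0.32 0.09 1.77 0.   1.27 0.22] tilt [0.003 0.001]
offset [1.62, -0.05, 0.08] spin 0.001 rows 1.0
```

View pics/w16.png

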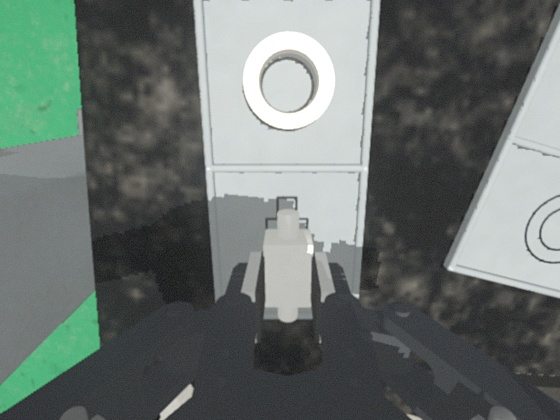

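The adapter is above its outline, whose stub end shows at (288,203), and aligned with it. Lower and release.

```bash
python3 -m crank '[{"offset":[0.6,0,0],"spin":0,"jaw":-0.7},{"offset":[1.1,0,0],"spin":0,"jaw":-0.7},{"offset":[1.5,0,0],"spin":0,"jaw":-0.7},{"offset":[1.7,0,0],"spin":0,"jaw":-0.7},{"offset":[1.7,0,0],"spin":0,"jaw":-0.7}]' 40 | grep -v rot;  python3 -m crank '[{"offset":[-0.2,0,0],"spin":0,"jaw":-0.7},{"offset":[-0.2,0,0],"spin":0,"jaw":-0.4},{"offset":[-0.2,0,0],"spin":0,"jaw":-0.2},{"offset":[-0.2,0,0],"spin":0,"jaw":0},{"offset":[-0.2,0,0],"spin":0,"jaw":0},{"offset":[-4,0,0],"spin":0,"jaw":0},{"offset":[-8,0,0],"spin":0,"jaw":0.3},{"offset":[-12,0,0],"spin":0,"jaw":0.6}]' 40 | grep -v rot; python3 go.py .42 -.1 .25 0;python3 -c "
from h import *
shot('wrist','w17')"
```

```text
t: 20.3
eef_pos: [0.4405, 0.1856, 0.0231]
wrist_force: [-14.0, -5.0, 27.4]
opening: 0.0205
t: 20.97
eef_pos: [0.4392, 0.1852, 0.1406]
wrist_force: [1.3, 0.2, -0.1]
opening: 0.0657
t 20.97 pos [0.4392 0.1852 0.1406] psi 0.106 open 0.0657 F [ 1.3  0.2 -0.1] q [ 0.32 -0.03  1.68  0.    1.49  0.22] tilt [-0.002 -0.001]
offset [-10.92, -4.95, 28.16] spin 0.106 rows 8.0
```

View pics/w17.png

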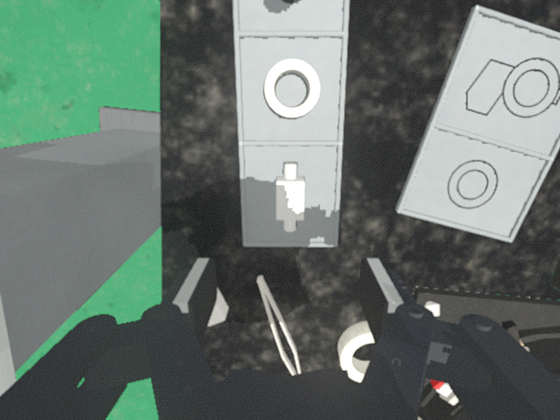

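The adapter lies flat on its outline at (291,199). Next, ring2.

```bash
python3 -m crank '[{"offset":[-10,-5,30],"spin":0.106,"jaw":0.6},{"offset":[-10,-5,30],"spin":0.106,"jaw":0.6},{"offset":[-10,-5,30],"spin":0.106,"jaw":0.6},{"offset":[-10,-5,30],"spin":0.106,"jaw":0.6},{"offset":[-10,-5,30],"spin":0.106,"jaw":0.6},{"offset":[-10,-5,30],"spin":0.106,"jaw":0.6},{"offset":[-10,-5,30],"spin":0.106,"jaw":0.6},{"offset":[-10,-5,30],"spin":0.106,"jaw":0.6}]' 40 | grep -v rot; python3 -m crank '[{"offset":[0,1,8],"spin":0,"jaw":0.6},{"offset":[0,1,8],"spin":0,"jaw":0.6},{"offset":[0,9,20],"spin":0,"jaw":0.6},{"offset":[0,9,20],"spin":0,"jaw":0.6},{"offset":[0,9,20],"spin":0,"jaw":0.6},{"offset":[2,14,28],"spin":0,"jaw":0.6},{"offset":[4,14,28],"spin":0,"jaw":0.6},{"offset":[6,14,28],"spin":0,"jaw":0.6}]' 40 | grep -v rot;python3 go.py .5655 -.4355 .10 0
```

```text
t: 21.68
eef_pos: [0.4216, -0.1211, 0.241]
wrist_force: [0.3, 0.6, -0.5]
opening: 0.0682
t: 22.35
eef_pos: [0.5609, -0.3967, 0.1873]
wrist_force: [-0.0, -0.2, 0.7]
opening: 0.0681
t 22.35 pos [ 0.5609 -0.3967  0.1873] psi -0.001 open 0.0681 F [-0.  -0.2  0.7] q [-0.67  0.53  0.93 -0.    1.68 -0.67] tilt [ 0.005 -0.004]
offset [8.75, 0.43, 3.84] spin -0.001 rows 3.0
```

```bash
python3 -m crank '[{"offset":[4,0.3,3.2],"spin":0,"jaw":0.6},{"offset":[8,0.3,3.2],"spin":0,"jaw":0.6},{"offset":[8.7,0.3,3.2],"spin":0,"jaw":0.6},{"offset":[8.7,0.3,3.2],"spin":0,"jaw":0.6},{"offset":[8.7,0.3,3.2],"spin":0,"jaw":0.6}]' 40 | grep -v rot;python3 -c "
from h import *
shot('wrist','w18')";python3 go.py .5655 -.4355 .012 0
```

```text
t: 22.77
eef_pos: [0.5622, -0.4248, 0.0992]
wrist_force: [-0.3, 1.0, 1.5]
opening: 0.0683
t 22.82 pos [ 0.5632 -0.4253  0.1018] psi 0.001 open 0.0685 F [0.  0.3 1. ] q [-0.7   0.64  0.95  0.    1.55 -0.7 ] tilt [ 0.003 -0.002]
offset [8.98, 0.21, 1.0] spin 0.001 rows 3.0
```

View pics/w18.png

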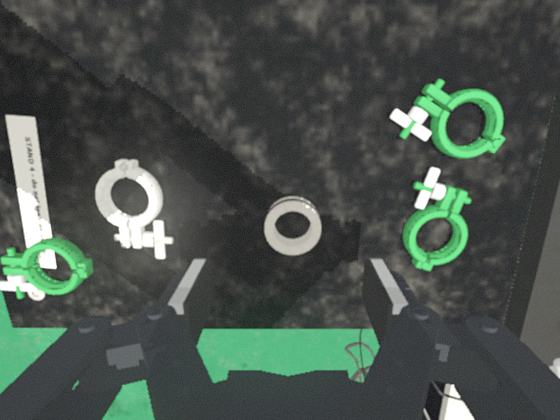

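Run:
```python
from h import *
import json
c=json.load(open('pics/w18.json'));c3=json.load(open('pics/w8.json'));ct=env.calibration('top')
print(onplane(c,[(293,227.5)],.014),onplane(c,[(129,195)],.013))
print(tri(c,[(129,195)],c3,[(286.2,240.6)]))
d=onplane(c,[(126,166),(131,222)],.013); d=d[0]-d[1]; print('clamp yaw',np.arctan2(-d[0],d[1]))
```

```text
[[ 0.56649493 -0.43401802  0.014     ]] [[ 0.45422004 -0.41067722  0.013     ]]
(array([ 0.45138325, -0.41299401,  0.00815554]), np.float64(0.0019139299976027298))
clamp yaw -0.05596962313465272
```

```bash
python3 -m crank '[{"offset":[4,0.2,1],"spin":0,"jaw":0.6},{"offset":[8,0.2,1],"spin":0,"jaw":0.6},{"offset":[9,0.2,1],"spin":0,"jaw":0.6},{"offset":[9,0.2,1],"spin":0,"jaw":0.6},{"offset":[9,0.2,1],"spin":0,"jaw":0.2},{"offset":[9,0.2,1],"spin":0,"jaw":-0.4},{"offset":[9,0.2,1],"spin":0,"jaw":-0.4},{"offset":[9,0.2,1],"spin":0,"jaw":-0.4}]' 40 | grep -v rot; python3 -m crank '[{"offset":[0,0,0],"spin":0,"jaw":-0.4},{"offset":[0,0,0],"spin":0,"jaw":-0.4},{"offset":[0,0,0],"spin":0,"jaw":-0.4}]' | grep -v rot; python3 go.py .43 -.15 .25 0
```

```text
t: 23.48
eef_pos: [0.566, -0.4367, 0.0138]
wrist_force: [-0.5, 2.2, 5.8]
opening: 0.0381
t: 23.73
eef_pos: [0.566, -0.4366, 0.0138]
wrist_force: [0.4, 1.0, 5.9]
opening: 0.0379
t 23.73 pos [ 0.566  -0.4366  0.0138] psi 0.000 open 0.0379 F [0.4 1.  5.9] q [-0.71  0.74  0.98  0.    1.41 -0.71] tilt [ 0.006 -0.004]
offset [-23.81, -13.46, -28.56] spin 0.000 rows 10.0
```

```bash
python3 -m crank '[{"offset":[-3,0,0],"spin":0,"jaw":-0.4},{"offset":[-7,0,0],"spin":0,"jaw":-0.4},{"offset":[-11,-1,-2],"spin":0,"jaw":-0.4},{"offset":[-15,-3,-5],"spin":0,"jaw":-0.4},{"offset":[-18,-5,-8],"spin":0,"jaw":-0.4},{"offset":[-20,-8,-11],"spin":0,"jaw":-0.4},{"offset":[-22,-11,-14],"spin":0,"jaw":-0.4},{"offset":[-24,-13,-17],"spin":0,"jaw":-0.4}]' 40 | grep -v rot;python3 -c "
from h import *
shot('wrist','w19')"; python3 go.py .42 .05 .25 -.153
```

```text
t: 24.4
eef_pos: [0.4493, -0.2854, 0.238]
wrist_force: [-0.4, -0.2, -0.1]
opening: 0.0377
t 24.45 pos [ 0.4479 -0.282   0.2436] psi 0.002 open 0.0377 F [3.6 1.5 4.3] q [-0.63  0.06  1.39  0.    1.69 -0.63] tilt [ 0.008 -0.005]
offset [-0.83, -2.74, -33.2] spin 0.155 rows 8.0
```

View pics/w19.png

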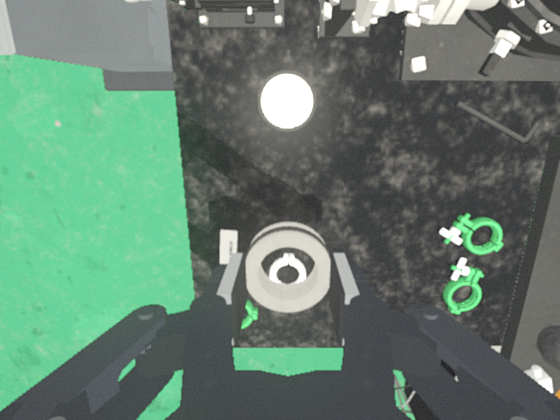

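```bash
python3 -m crank '[{"offset":[0,-2.8,-33],"spin":0.155,"jaw":-0.4},{"offset":[0,-2.8,-33],"spin":0.155,"jaw":-0.4},{"offset":[0,-2.8,-33],"spin":0.155,"jaw":-0.4},{"offset":[0,-2.8,-33],"spin":0.155,"jaw":-0.4},{"offset":[0,-2.8,-33],"spin":0.155,"jaw":-0.4},{"offset":[0,-2.8,-33],"spin":0.155,"jaw":-0.4},{"offset":[0,-2.8,-33],"spin":0.155,"jaw":-0.4},{"offset":[0,-2.8,-33],"spin":0.155,"jaw":-0.4}]' 40 | grep -v rot; python3 go.py .47 .20 .25 -.153
```

```text
t: 25.12
eef_pos: [0.4222, 0.0456, 0.2371]
wrist_force: [1.3, -0.1, -0.8]
opening: 0.0377
t 25.12 pos [0.4222 0.0456 0.2371] psi -0.155 open 0.0377 F [ 1.3 -0.1 -0.8] q [ 0.02 -0.24  1.68  0.    1.7   0.18] tilt [0.005 0.   ]
offset [-1.26, 2.35, -15.99] spin -0.002 rows 4.0
```

```bash
python3 -m crank '[{"offset":[0,2.3,-15.5],"spin":0,"jaw":-0.4},{"offset":[0,2.3,-15.5],"spin":0,"jaw":-0.4},{"offset":[0,2.3,-15.5],"spin":0,"jaw":-0.4},{"offset":[0,2.3,-15.5],"spin":0,"jaw":-0.4},{"offset":[3,13.6,-18.2],"spin":0,"jaw":-0.4},{"offset":[6,13.6,-18.2],"spin":0,"jaw":-0.4},{"offset":[10,13.6,-18.2],"spin":0,"jaw":-0.4},{"offset":[14,13.6,-18.2],"spin":0,"jaw":-0.4}]' 40 | grep -v rot;  python3 -m crank '[{"offset":[1,0,0],"spin":0,"jaw":-0.4},{"offset":[1,0,0],"spin":0,"jaw":-0.4},{"offset":[1,0,0],"spin":0,"jaw":-0.4}]' | grep -v rot;python3 go.py .591 .2102 .026 -.153
```

```text
t: 25.78
eef_pos: [0.5805, 0.2026, 0.1284]
wrist_force: [-0.3, 0.2, -0.9]
opening: 0.0376
t: 26.03
eef_pos: [0.577, 0.2021, 0.1182]
wrist_force: [0.1, -0.1, -0.2]
opening: 0.0374
t 26.03 pos [0.577  0.2021 0.1182] psi -0.155 open 0.0374 F [ 0.1 -0.1 -0.2] q [0.28 0.36 1.29 0.   1.49 0.43] tilt [0.003 0.001]
offset [9.22, 1.24, -1.01] spin -0.002 rows 3.0
```

```bash
python3 -m crank '[{"offset":[2,1.2,-1],"spin":0,"jaw":-0.4},{"offset":[5,1.2,-1],"spin":0,"jaw":-0.4},{"offset":[8,1.2,-1],"spin":0,"jaw":-0.4},{"offset":[8.8,1.2,-1],"spin":0,"jaw":-0.4},{"offset":[8.8,1.2,-1],"spin":0,"jaw":-0.4},{"offset":[8.8,1.2,-1],"spin":0,"jaw":-0.4}]' 40 | grep -v rot;python3 go.py .591 .2102 .0178 -.153;python3 -c "
from h import *
shot('wrist','w20')"
```

```text
t: 26.53
eef_pos: [0.5913, 0.2103, 0.031]
wrist_force: [1.1, 0.7, -0.2]
opening: 0.0381
t 26.53 pos [0.5913 0.2103 0.031 ] psi -0.155 open 0.0381 F [ 1.1  0.7 -0.2] q [0.28 0.49 1.31 0.   1.34 0.44] tilt [0.004 0.001]
offset [1.32, -0.04, 0.02] spin -0.002 rows 1.0
```

View pics/w20.png

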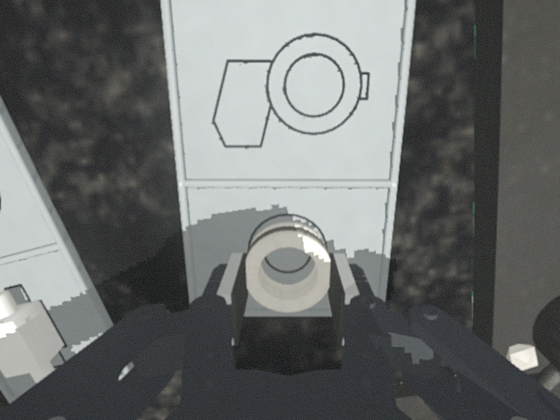

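Ring2 hovers about 13 mm over its outline and is concentric with it. Lower and release.

```bash
python3 -m crank '[{"offset":[0.5,0,0],"spin":0,"jaw":-0.4},{"offset":[1,0,0],"spin":0,"jaw":-0.4},{"offset":[1.3,0,0],"spin":0,"jaw":-0.4},{"offset":[1.4,0,0],"spin":0,"jaw":-0.4},{"offset":[1.4,0,0],"spin":0,"jaw":-0.4}]' 40 | grep -v rot;  python3 -m crank '[{"offset":[-0.1,0,0],"spin":0,"jaw":-0.1},{"offset":[-0.1,0,0],"spin":0,"jaw":0.2},{"offset":[-0.1,0,0],"spin":0,"jaw":0.25},{"offset":[-0.1,0,0],"spin":0,"jaw":0.25},{"offset":[-0.1,0,0],"spin":0,"jaw":0.25},{"offset":[-4,0,0],"spin":0,"jaw":0.25},{"offset":[-8,0,0],"spin":0,"jaw":0.4},{"offset":[-12,0,0],"spin":0,"jaw":0.6}]' 40 | grep -v rot; python3 go.py .45 .15 .25 0;python3 -c "
from h import *
shot('wrist','w21')"
```

```text
t: 27.0
eef_pos: [0.5911, 0.2102, 0.0177]
wrist_force: [-9.8, -2.9, 20.1]
opening: 0.0375
t: 27.67
eef_pos: [0.5893, 0.2096, 0.1337]
wrist_force: [0.0, 0.5, 0.1]
opening: 0.0678
t 27.67 pos [0.5893 0.2096 0.1337] psi -0.155 open 0.0678 F [0.  0.5 0.1] q [0.28 0.39 1.22 0.   1.53 0.44] tilt [-0.002 -0.001]
offset [-11.59, -12.87, 8.05] spin -0.155 rows 5.0
```

View pics/w21.png

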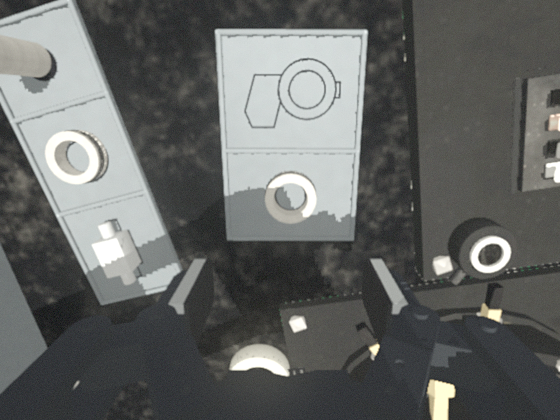

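Ring2 lies on its outline in tray two at (291,197). The clamp is last.

```bash
python3 -m crank '[{"offset":[-4,-4,1],"spin":0,"jaw":0.45},{"offset":[-7,-8,3],"spin":0,"jaw":0.45},{"offset":[-10,-11,6],"spin":-0.08,"jaw":0.45},{"offset":[-10,-14,9],"spin":-0.08,"jaw":0.45},{"offset":[-10,-16,13],"spin":-0.09,"jaw":0.45},{"offset":[-10,-18,17],"spin":-0.09,"jaw":0.45},{"offset":[-10,-19,21],"spin":-0.09,"jaw":0.45},{"offset":[-10,-20,25],"spin":-0.09,"jaw":0.45}]' 40 | grep -v rot; python3 go.py .44 -.30 .24 -.06
```

```text
t: 28.38
eef_pos: [0.3682, 0.0247, 0.2329]
wrist_force: [1.3, -1.0, 0.5]
opening: 0.0615
t 28.38 pos [0.3682 0.0247 0.2329] psi -0.063 open 0.0615 F [ 1.3 -1.   0.5] q [-0.03 -0.41  1.82  0.    1.73  0.03] tilt [0.001 0.   ]
offset [-0.7, 9.21, 31.96] spin -0.003 rows 8.0
```

```bash
python3 -m crank '[{"offset":[0,9,32],"spin":0,"jaw":0.45},{"offset":[0,9,32],"spin":0,"jaw":0.45},{"offset":[0,9,32],"spin":0,"jaw":0.45},{"offset":[0,9,32],"spin":0,"jaw":0.45},{"offset":[0,9,32],"spin":0,"jaw":0.45},{"offset":[0,9,32],"spin":0,"jaw":0.45},{"offset":[0,9,32],"spin":0,"jaw":0.45},{"offset":[0,9,32],"spin":0,"jaw":0.45}]' 40 | grep -v rot; python3 go.py .4515 -.40 .11 -.06
```

```text
t: 29.05
eef_pos: [0.4387, -0.3021, 0.2324]
wrist_force: [0.9, -0.1, 1.2]
opening: 0.0621
t 29.05 pos [ 0.4387 -0.3021  0.2324] psi -0.066 open 0.0621 F [ 0.9 -0.1  1.2] q [-0.67  0.08  1.39  0.    1.68 -0.61] tilt [0. 0.]
offset [12.24, 1.92, 9.69] spin -0.006 rows 4.0
```

```bash
python3 -m crank '[{"offset":[3,1.9,9.5],"spin":0,"jaw":0.45},{"offset":[6,1.9,9.5],"spin":0,"jaw":0.45},{"offset":[9,1.9,9.5],"spin":0,"jaw":0.45},{"offset":[12.2,1.9,9.5],"spin":0,"jaw":0.45},{"offset":[12.2,1.9,9.5],"spin":0,"jaw":0.45},{"offset":[12.2,1.9,9.5],"spin":0,"jaw":0.45}]' 40 | grep -v rot; python3 -c "
from h import *
shot('wrist','w22')"; python3 go.py .4515 -.412 .012 -.06
```

```text
t: 29.55
eef_pos: [0.4501, -0.3945, 0.1076]
wrist_force: [1.0, -0.5, 0.6]
opening: 0.0616
t 29.60 pos [ 0.4516 -0.3953  0.1113] psi -0.065 open 0.0617 F [-0.2 -1.   0.8] q [-0.78  0.34  1.34  0.    1.47 -0.72] tilt [-0.001  0.001]
offset [9.93, 0.11, 1.68] spin -0.005 rows 3.0
```

View pics/w22.png

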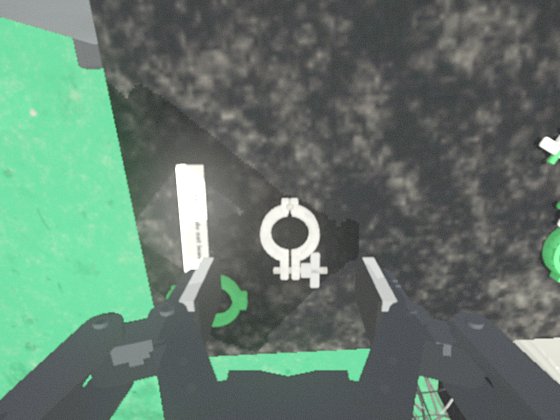

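The clamp's seam is vertical at column 290, so the jaws are aligned with it; the ring centre is (290,233).

```bash
python3 - <<'E'
from h import *
import json
c=json.load(open('pics/w22.json'));c3=json.load(open('pics/w18.json'))
print(onplane(c,[(290,232.5)],.013), tri(c,[(290,232.5)],c3,[(129,195)]))
E
python3 go.py .4525 -.411 .012 -.065
```

```text
[[ 0.45086198 -0.41095647  0.013     ]] (array([ 0.45083261, -0.41301274,  0.00655702]), np.float64(0.0010208353849125668))
t 29.60 pos [ 0.4516 -0.3953  0.1113] psi -0.065 open 0.0617 F [-0.2 -1.   0.8] q [-0.78  0.34  1.34  0.    1.47 -0.72] tilt [-0.001  0.001]
offset [9.93, 0.2, 1.57] spin 0.000 rows 3.0
```

```bash
python3 -m crank '[{"offset":[3,0,1.6],"spin":0,"jaw":0.45},{"offset":[7,0,1.6],"spin":0,"jaw":0.45},{"offset":[9.9,0,1.6],"spin":0,"jaw":0.45},{"offset":[9.9,0,1.6],"spin":0,"jaw":0.45},{"offset":[9.9,0,1.6],"spin":0,"jaw":0.2},{"offset":[9.9,0,1.6],"spin":0,"jaw":-0.3},{"offset":[9.9,0,1.6],"spin":0,"jaw":-0.3},{"offset":[9.9,0,1.6],"spin":0,"jaw":-0.3}]' 40 | grep -v rot; python3 -m crank '[{"offset":[0,0,0],"spin":0,"jaw":-0.3},{"offset":[0,0,0],"spin":0,"jaw":-0.3},{"offset":[0,0,0],"spin":0,"jaw":-0.3}]' | grep -v rot;python3 go.py; python3 -c "
from h import *
shot('wrist','w23')"
```

```text
t: 30.27
eef_pos: [0.4526, -0.4132, 0.0167]
wrist_force: [0.1, 1.6, 8.9]
opening: 0.0399
t: 30.52
eef_pos: [0.4526, -0.4132, 0.0167]
wrist_force: [-1.0, 1.2, 8.0]
opening: 0.0402
t 30.52 pos [ 0.4526 -0.4132  0.0167] psi -0.065 open 0.0402 F [-1.   1.2  8. ] q [-0.8   0.47  1.37  0.    1.3  -0.74] tilt [ 0.005 -0.005]
```

View pics/w23.png

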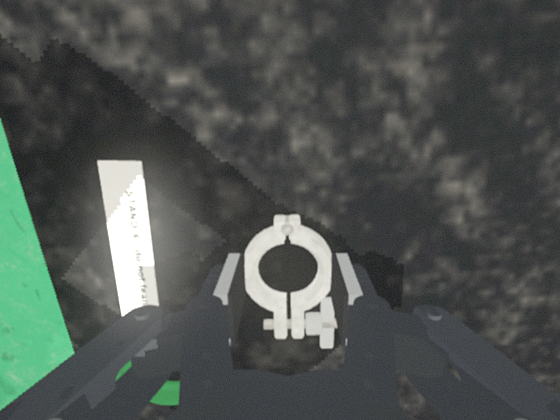

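Clamp gripped across its ring. Lift and carry.

```bash
python3 -m crank '[{"offset":[-3,0,0],"spin":0,"jaw":-0.3},{"offset":[-7,0,0],"spin":0,"jaw":-0.3},{"offset":[-11,-0.5,-2],"spin":0,"jaw":-0.3},{"offset":[-15,-1.5,-4],"spin":0,"jaw":-0.3},{"offset":[-18,-2.5,-7],"spin":0,"jaw":-0.3},{"offset":[-21,-4,-10],"spin":0,"jaw":-0.3},{"offset":[-23,-5,-13.5],"spin":0,"jaw":-0.3},{"offset":[-23,-5.4,-17],"spin":0,"jaw":-0.3}]' 40 | grep -v rot;python3 -c "
from h import *
shot('wrist','w24')"; python3 go.py .42 .05 .25 -.9
```

```text
t: 31.23
eef_pos: [0.4081, -0.2426, 0.2482]
wrist_force: [1.4, 0.0, 0.2]
opening: 0.04
t 31.28 pos [ 0.4083 -0.2365  0.2481] psi -0.062 open 0.0400 F [4.4 2.2 1.2] q [-0.6  -0.11  1.54  0.    1.7  -0.54] tilt [ 0.009 -0.003]
offset [-0.26, -0.62, -28.67] spin 0.838 rows 7.0
```

View pics/w24.png

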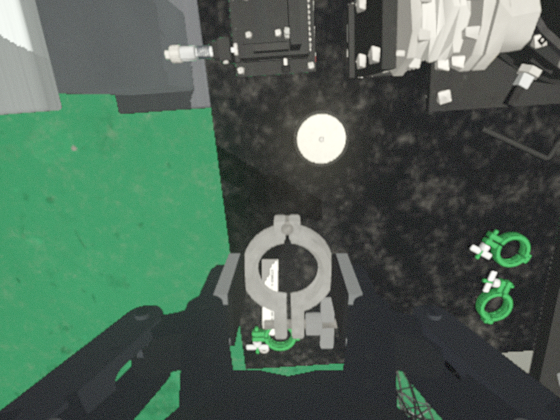

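```bash
python3 -m crank '[{"offset":[0,-0.8,-31.5],"spin":0.9,"jaw":-0.3},{"offset":[0,-0.8,-31.5],"spin":0.9,"jaw":-0.3},{"offset":[0,-0.8,-31.5],"spin":0.9,"jaw":-0.3},{"offset":[0,-0.8,-31.5],"spin":0.9,"jaw":-0.3},{"offset":[0,-0.8,-31.5],"spin":0.9,"jaw":-0.3},{"offset":[0,-0.8,-31.5],"spin":0.9,"jaw":-0.3},{"offset":[0,-0.8,-31.5],"spin":0.9,"jaw":-0.3},{"offset":[0,-0.8,-31.5],"spin":0.9,"jaw":-0.3}]' 40 | grep -v rot; python3 go.py .46 .25 .25 -1.724
```

```text
t: 31.95
eef_pos: [0.4198, 0.0413, 0.2436]
wrist_force: [0.4, -0.1, -0.4]
opening: 0.0399
t 31.95 pos [0.4198 0.0413 0.2436] psi -0.916 open 0.0399 F [ 0.4 -0.1 -0.4] q [ 0.01 -0.25  1.67  0.    1.71  0.93] tilt [0.004 0.   ]
offset [-0.62, -14.1, -15.9] spin 0.808 rows 7.0
```

```bash
python3 -m crank '[{"offset":[0,-14,-15.5],"spin":0.8,"jaw":-0.3},{"offset":[0,-14,-15.5],"spin":0.8,"jaw":-0.3},{"offset":[0,-14,-15.5],"spin":0.8,"jaw":-0.3},{"offset":[0,-14,-15.5],"spin":0.8,"jaw":-0.3},{"offset":[0,-14,-15.5],"spin":0.8,"jaw":-0.3},{"offset":[0,-14,-15.5],"spin":0.8,"jaw":-0.3},{"offset":[0,-14,-15.5],"spin":0.8,"jaw":-0.3},{"offset":[0,-14,-15.5],"spin":0.8,"jaw":-0.3}]' 40 | grep -v rot; python3 go.py .6133 .2902 .12 -1.724
```

```text
t: 32.62
eef_pos: [0.4565, 0.2467, 0.2429]
wrist_force: [0.4, -0.3, -0.6]
opening: 0.0401
t 32.62 pos [0.4565 0.2467 0.2429] psi -1.713 open 0.0401 F [ 0.4 -0.3 -0.6] q [0.42 0.03 1.41 0.   1.69 2.14] tilt [0.002 0.001]
offset [12.33, -6.51, -14.89] spin 0.011 rows 5.0
```

Run:
```python
import numpy as np
from h import *
import json
for X in (np.load('pics/X.npy'), depth_xyz(json.load(open('pics/w1.json')),np.load('pics/w1_d.npy')),depth_xyz(json.load(open('pics/w21.json')),np.load('pics/w21_d.npy'))):
    for y0 in (.1,.15,.2,.25,.3,.35,.4):
        k=(X[...,0]>.62)&(X[...,0]<.9)&(X[...,1]>y0)&(X[...,1]<y0+.05)&(X[...,2]>.06)
        print(y0,k.sum(),np.round(X[k][np.argmin(X[k][:,0])],3) if k.any() else '',end=' | ')
    print()
```

```text
0.1 891 [0.651 0.138 0.111] | 0.15 187 [0.717 0.151 0.583] | 0.2 122 [0.731 0.204 0.592] | 0.25 29 [0.749 0.252 0.573] | 0.3 140 [0.786 0.319 0.06 ] | 0.35 60 [0.891 0.387 0.066] | 0.4 8 [0.893 0.402 0.062] | 
0.1 387 [0.653 0.143 0.107] | 0.15 0  | 0.2 0  | 0.25 0  | 0.3 0  | 0.35 0  | 0.4 0  | 
0.1 480 [0.657 0.111 0.115] | 0.15 2711 [0.622 0.194 0.153] | 0.2 12652 [0.62  0.222 0.2  ] | 0.25 0  | 0.3 0  | 0.35 0  | 0.4 0  |
```

The space behind tray two is clear to x ≈ .79 at working height, so I'll proceed.

```bash
python3 -m crank '[{"offset":[0,-6.4,-14.6],"spin":0.01,"jaw":-0.3},{"offset":[1,-6.4,-14.6],"spin":0.01,"jaw":-0.3},{"offset":[3,-6.4,-14.6],"spin":0.01,"jaw":-0.3},{"offset":[6,-6.4,-14.6],"spin":0.01,"jaw":-0.3},{"offset":[9,-6.4,-14.6],"spin":0.01,"jaw":-0.3},{"offset":[12.5,-6.4,-14.6],"spin":0.01,"jaw":-0.3},{"offset":[14.5,-6.4,-14.6],"spin":0.01,"jaw":-0.3},{"offset":[14.5,-6.4,-14.6],"spin":0.01,"jaw":-0.3}]' 40 | grep -v rot; python3 -m crank '[{"offset":[0,0,0],"spin":0,"jaw":-0.3},{"offset":[0,0,0],"spin":0,"jaw":-0.3}]' | grep -v rot;python3 go.py .6133 .2902 .035 -1.724;python3 -c "
from h import *
shot('wrist','w25')"
```

```text
t: 33.28
eef_pos: [0.6079, 0.2862, 0.0908]
wrist_force: [-0.7, 0.0, -2.6]
opening: 0.0398
t: 33.45
eef_pos: [0.6114, 0.2883, 0.1003]
wrist_force: [0.3, 0.3, 0.0]
opening: 0.0403
t 33.45 pos [0.6114 0.2883 0.1003] psi -1.720 open 0.0403 F [0.3 0.3 0. ] q [0.39 0.55 1.08 0.   1.51 2.11] tilt [0.005 0.002]
offset [6.53, -0.2, -0.13] spin 0.004 rows 2.0
```

View pics/w25.png

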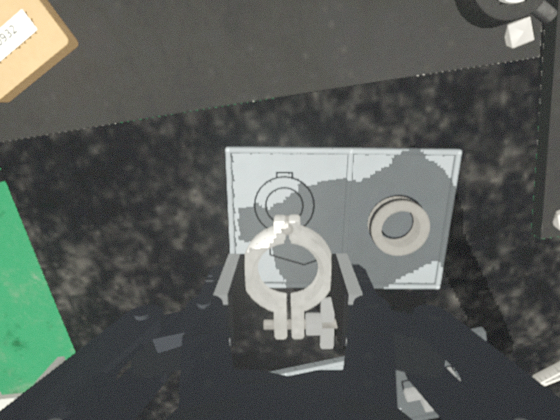

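```bash
python3 -m crank '[{"offset":[2,-0.2,-0.1],"spin":0,"jaw":-0.3},{"offset":[4,-0.2,-0.1],"spin":0,"jaw":-0.3},{"offset":[6,-0.2,-0.1],"spin":0,"jaw":-0.3},{"offset":[6.6,-0.2,-0.1],"spin":0,"jaw":-0.3},{"offset":[6.6,-0.2,-0.1],"spin":0,"jaw":-0.3},{"offset":[6.6,-0.2,-0.1],"spin":0,"jaw":-0.3}]' 40 | grep -v rot; python3 go.py .6133 .2902 .0207 -1.724;python3 -c "
from h import *
shot('wrist','w26')"
```

```text
t: 34.0
eef_pos: [0.6123, 0.2904, 0.0328]
wrist_force: [-1.4, -0.8, -0.2]
opening: 0.0397
t 34.00 pos [0.6123 0.2904 0.0328] psi -1.721 open 0.0397 F [-1.4 -0.8 -0.2] q [0.39 0.62 1.12 0.   1.4  2.11] tilt [0.003 0.001]
offset [1.21, 0.0, -0.1] spin 0.003 rows 1.0
```

View pics/w26.png

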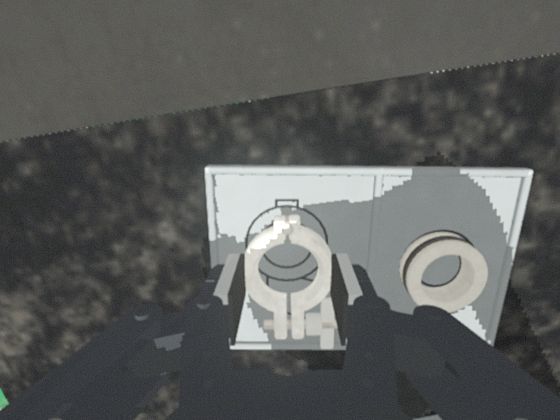

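The clamp sits just above its outline and matches it in direction, the nub outline at (287,204). Lower and release.

```bash
python3 -m crank '[{"offset":[0.5,0,0],"spin":0,"jaw":-0.3},{"offset":[0.9,0,0],"spin":0,"jaw":-0.3},{"offset":[1.2,0,0],"spin":0,"jaw":-0.3},{"offset":[1.3,0,0],"spin":0,"jaw":-0.3},{"offset":[1.3,0,0],"spin":0,"jaw":-0.3}]' 40 | grep -v rot; python3 -m crank '[{"offset":[-0.1,0,0],"spin":0,"jaw":0.1},{"offset":[-0.1,0,0],"spin":0,"jaw":0.25},{"offset":[-0.1,0,0],"spin":0,"jaw":0.35},{"offset":[-0.1,0,0],"spin":0,"jaw":0.35},{"offset":[-0.1,0,0],"spin":0,"jaw":0.35},{"offset":[-4,0,0],"spin":0,"jaw":0.35},{"offset":[-8,0,0],"spin":0,"jaw":0.35},{"offset":[-12,0,0],"spin":0,"jaw":0.35}]' 40 | grep -v rot; python3 go.py .46 .27 .30 -1.724;python3 -c "
from h import *
shot('wrist','w27')"
```

```text
t: 34.47
eef_pos: [0.6119, 0.2903, 0.0207]
wrist_force: [-7.5, -3.0, 14.0]
opening: 0.0398
t: 35.13
eef_pos: [0.6108, 0.2897, 0.1378]
wrist_force: [0.6, 0.5, 0.5]
opening: 0.0578
t 35.13 pos [0.6108 0.2897 0.1378] psi -1.721 open 0.0578 F [0.6 0.5 0.5] q [0.39 0.53 1.03 0.   1.58 2.11] tilt [-0.002 -0.001]
offset [-16.18, 4.22, 14.64] spin 0.003 rows 6.0
```

View pics/w27.png

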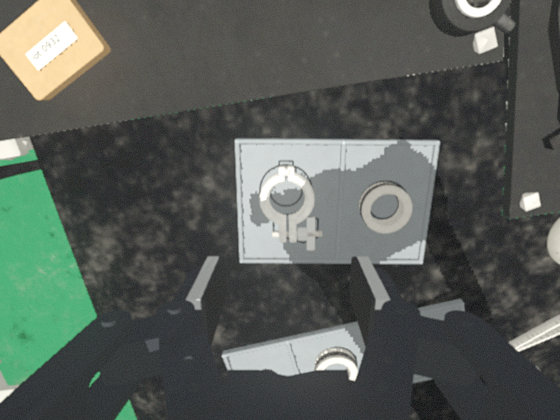

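All five are set down. I'll back off to overview positions for the final checks.

```bash
python3 -m crank '[{"offset":[-4,0,0],"spin":-0.1,"jaw":0.35},{"offset":[-8,0,0],"spin":-0.2,"jaw":0.35},{"offset":[-12,0,2],"spin":-0.3,"jaw":0.35},{"offset":[-16,2,6],"spin":-0.45,"jaw":0.35},{"offset":[-17,2,10],"spin":-0.6,"jaw":0.35},{"offset":[-17,1,14],"spin":-0.7,"jaw":0.35},{"offset":[-17,0,15],"spin":-0.8,"jaw":0.35},{"offset":[-17,-1,15.5],"spin":-0.95,"jaw":0.35}]' 40 | grep -v rot; python3 go.py .45 .31 .32 0
```

```text
t: 35.85
eef_pos: [0.4567, 0.3243, 0.3099]
wrist_force: [0.6, 0.2, 0.5]
opening: 0.0577
t 35.85 pos [0.4567 0.3243 0.3099] psi -0.787 open 0.0577 F [0.6 0.2 0.5] q [0.55 0.15 1.16 0.   1.83 1.34] tilt [0.003 0.003]
offset [-1.01, 0.54, 1.48] spin -0.787 rows 7.0
```

```bash
python3 -m crank '[{"offset":[-1,0.5,1.4],"spin":-0.78,"jaw":0.35},{"offset":[-1,0.5,1.4],"spin":-0.78,"jaw":0.35},{"offset":[-1,0.5,1.4],"spin":-0.78,"jaw":0.35},{"offset":[-1,0.5,1.4],"spin":-0.78,"jaw":0.35},{"offset":[-1,0.5,1.4],"spin":-0.78,"jaw":0.35},{"offset":[-1,0.5,1.4],"spin":-0.78,"jaw":0.35},{"offset":[-1,0.5,1.4],"spin":-0.78,"jaw":0.35},{"offset":[-1,0.5,1.4],"spin":-0.78,"jaw":0.35}]' 40 | grep -v rot; python3 -m crank '[{"offset":[0,0,0],"spin":0,"jaw":0.35},{"offset":[0,0,0],"spin":0,"jaw":0.35}]' 40 | grep -v rot;  python3 -c "
from h import *
c,p,d=shot('wrist','f1'); shot('top','ft'); shot('scene','fs')
cv2.imwrite('pics/f1z.png',cv2.resize(p[70:300,200:460,::-1],None,fx=3,fy=2.6 if 0 else 2.6,interpolation=cv2.INTER_CUBIC))
a=cv2.imread('pics/ft.png');cv2.imwrite('pics/ftz.png',cv2.resize(a[140:285,50:250],None,fx=4,fy=4,interpolation=cv2.INTER_CUBIC))"
```

```text
t: 36.52
eef_pos: [0.4532, 0.3097, 0.3171]
wrist_force: [0.5, -0.0, 0.2]
opening: 0.0579
t: 36.68
eef_pos: [0.4531, 0.3097, 0.3173]
wrist_force: [-0.6, 0.9, -0.1]
opening: 0.0577
```

View pics/f1.png

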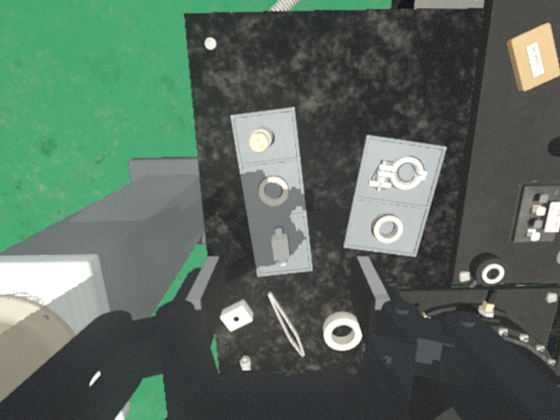

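View pics/ft.png

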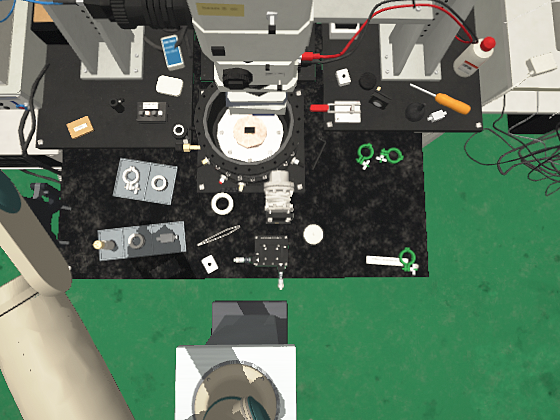

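Both views show every part in its compartment, with the roll (222,203) and cap (313,234) unmoved. Now the numbers in tray frames, from zoomed views.

```bash
python3 -c "
import cv2
p=cv2.imread('pics/f1.png'); cv2.imwrite('pics/f1z.png',cv2.resize(p[95:285,220:460],None,fx=3.1,fy=3.1,interpolation=cv2.INTER_CUBIC))"
```

```text
(no output)
```

View pics/f1z.png

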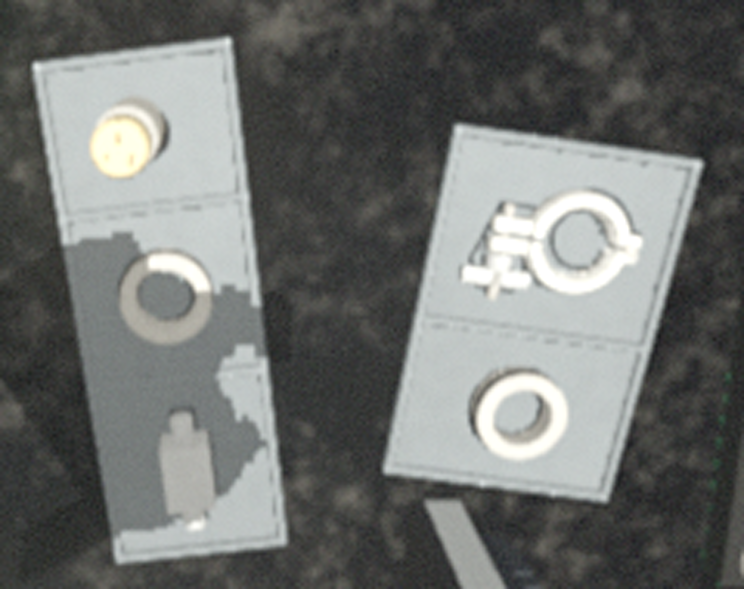

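View pics/ftz.png

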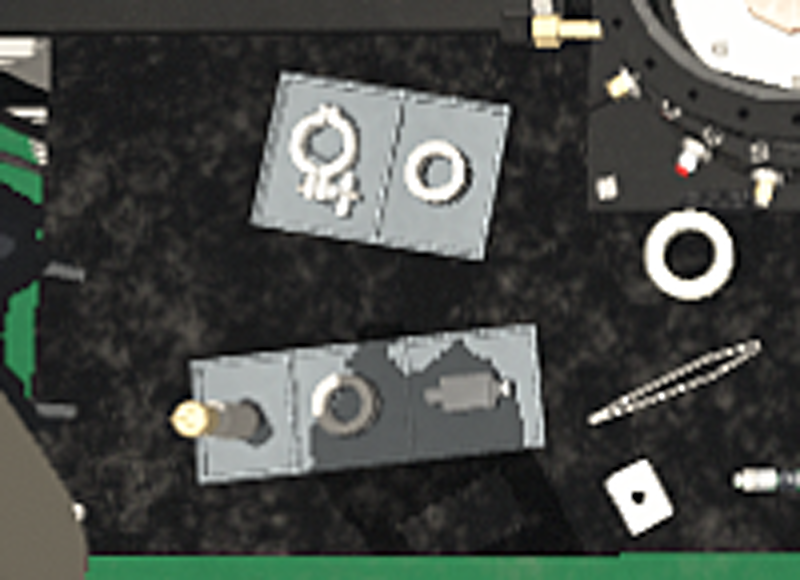

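Run:
```python
from h import *
import json
c=json.load(open('pics/f1.json')); ct=json.load(open('pics/ft.json'))
T={3:(np.array([.4333,.2559]),.105),2:(np.array([.5973,.2517]),-.153)}
def loc(k,P): 
    o,a=T[k]; R=np.array([[np.cos(a),-np.sin(a)],[np.sin(a),np.cos(a)]]); return np.round(R.T@(P[:2]-o)*1000,1)
W=lambda x,y:(x/3.1+220-.34,y/3.1+95-.34); TT=lambda x,y:(x/4+50-.375,y/4+140-.375)
for n,k,w,t,z,goal in [('ring3',3,(166,297),(344,404),.018,(0,12)),('adapter',3,(187,471),(469,392),.024,(0,-71.5)),('feedtop',3,(120,147),(193,418),.086,(0,83.5)),('ring2',2,(521,415),(437,171),.018,(0,-42)),('clampring(goal 10,40.5)',2,(582,241),(323,143),.017,(10,40.5))]:
    w=W(*w);t=TT(*t);a=onplane(c,[w],z)[0];b=onplane(ct,[t],z)[0];P,e=tri(c,[w],ct,[t])
    print(n,'wrist',loc(k,a),'top',loc(k,b),'goal',goal,'tri z %.4f gap %.4f'%(P[2],e), loc(k,P))
# clamp axis: nub and tail-gap in f1
A=onplane(c,[W(627,247),W(530,236)],.017);d=A[0]-A[1];print('clamp y axis vs tray x',np.arctan2(d[1],d[0])+.153)
A=onplane(c,[W(181,415),W(194,523)],.014);d=A[0]-A[1];print('adapter y vs tray y',np.arctan2(-d[0],d[1])-.105)
# cap / roll shift in top pictures
for n,u,v in (('cap',313,234),('roll',222,203)):
    r=[]
    for f in ('top0','ft'):
        g=cv2.imread(f'pics/{f}.png',0)[v-18:v+19,u-18:u+19]; m=cv2.moments(((g>150)*255).astype(np.uint8),True); r.append((m['m10']/m['m00'],m['m01']/m['m00']))
    print(n,'shift px',np.round(np.subtract(r[1],r[0]),2))
X=depth_xyz(ct,np.load('pics/ft_d.npy'));p=X.reshape(-1,3);s=p[(np.abs(p[:,0]-.4246)<.03)&(np.abs(p[:,1]-.339)<.03)&(p[:,2]>.02)]
for z0,z1 in((.02,.055),(.083,.1)):
    q=s[(s[:,2]>z0)&(s[:,2]<z1)];print('feed pts',z0,len(q),np.round(q.mean(0),4))
```

```text
ring3 wrist [ 2. 14.] top [-0.7 12.1] goal (0, 12) tri z 0.0140 gap 0.0022 [ 0.6 13.2]
adapter wrist [  0.9 -65.7] top [ -2.2 -73.4] goal (0, -71.5) tri z 0.0126 gap 0.0015 [ -0.7 -70.7]
feedtop wrist [-1.4 87.3] top [-3.6 84.9] goal (0, 83.5) tri z 0.0808 gap 0.0014 [-2.6 86.9]
ring2 wrist [ -0.1 -39.6] top [ -0.8 -42.5] goal (0, -42) tri z 0.0144 gap 0.0016 [  0.5 -41.1]
clampring(goal 10,40.5) wrist [ 8.3 41.4] top [ 6.8 38.5] goal (10, 40.5) tri z 0.0135 gap 0.0024 [ 8.4 40.4]
clamp y axis vs tray x 0.023524995356170447
adapter y vs tray y -0.01914572068595137
cap shift px [-0.05 -0.03]
roll shift px [0.01 0.02]
feed pts 0.02 53 [0.4212 0.3321 0.0396]
feed pts 0.083 55 [0.4212 0.3404 0.0867]
```

Every part is within about 4 mm of its place except one adapter reading: the wrist view gives 6 mm along the tray, while the top view and triangulation give 1–2 mm. Directions are within 0.03 rad, the cap and roll are unmoved, and the arm is clear. Handing in.

```bash
python3 -c "
from workcell import env
print(env.sense()['t'],env.close_job())"
```

```text
the job is handed in; nothing more can be done
36.8333 None
```

I made up both kits and handed the job in at 36.8 s. Tray three has a centring ring, the feedthrough rod (upright) and the adapter; tray two has the other ring and the clamp.

**Positions:** The last wrist and top views put both rings, the clamp and the feedthrough within about 4 mm of their outlines. The limit is 14 mm.

**Directions:** The clamp and adapter are within 0.03 rad of their compartments' direction. The limit is 0.3 rad.

**Left alone:** The cap and the roll moved less than 0.1 pixel in the top picture. The gripper was open and clear of everything.

**Disagreements:**
- **Adapter:** the wrist view alone put it about 6 mm along the tray from its outline. The top view and the two-view triangulation gave 1–2 mm; I put the difference down to how I picked its ends in the shadow.
- **Heights:** triangulated heights differed from the given ones by up to about 11 mm. The largest difference was the adapter's top on the tray, 13 mm against about 24 mm expected. Two points measured with a very short distance between views were further off, so I ignored them.
- **Feedthrough tilt:** I only judged its uprightness from its foot and top positions. The top measured about 3 mm from the outline's centre, and no check showed a failure.

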